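# Push a heat sink through the flap of the blow-off box

### The job

The finned heat sink still has chips between its fins: set it down gently on the deck of the blow-off box, lengthwise in front of the mouth, and with the push stick slide it in under the hanging flap until you feel the hidden spring plunger at the back give and the tell-tale pin beside the mouth comes out, which shows that the blast is on. Press gently, never so far that the plunger strikes the end of its travel, and do not knock the box or the things around it. Then draw the stick out so that the flap falls fully shut with the heat sink inside, and lay the stick down flat on the bench, off the deck.

Things in the scene. Friction and masses are not known exactly. Their poses are not given: they have to be found in the camera images.
- heat_sink: finned aluminium heat sink, 80 x 60 x 32 mm, about 0.2 kg, lying flat on the bench; to be taken as a solid block. Origin at the centre of its underside; x along its 80 mm length, y across its 60 mm width, z up. Either end may go in first.
- push_stick: grey plastic push stick, about 0.11 kg, lying flat on the bench. Origin on its underside, below the middle of the grip; x towards the head, z up. Grip: an upright fin 20 mm thick in y, 44 mm long in x (-22 to +22 mm), its top 48 mm above the underside. A shaft 16 mm wide and 22 mm high runs forward to the head, 46 mm wide and as high; its flat front face is at x = +150 mm.
- stick_head (a point): middle of the front face of the push stick's head, 150 mm ahead of the grip's middle and 11 mm above the underside; axes as the stick's.
- blow_box: grey sheet-metal blow-off box, fixed to the bench, 132 mm wide, 167 mm high (fittings on the roof to 212 mm), 200 mm deep, closed all round but for the mouth. Origin at bench height under the middle of its mouth; x points straight into the box, z up. It stands on a steel base plate 150 mm wide with its top at z = 10 mm; ahead of the mouth (x = -158 to 0 mm) this plate is the loading deck.
- mouth (a point): middle of the mouth's sill at deck height, 10 mm above the box's origin; axes as the box's. The mouth is 76 mm wide and 70 mm high, closed by the flap. Two round bars on the deck, 13 mm high, lead in from x = -52, y = +-62 mm to y = +-39 mm at the mouth. Inside, guides 14 mm high leave a lane 68 mm wide. Above the mouth the front panel stands upright up to the roof.
- visor_edge (a point): middle of the outer edge of the clear visor, 65 mm in front of the mouth and 165 mm above the bench. The visor is 124 mm wide and slopes down from here at 45 degrees to the front panel, so an upright gripper cannot come near the mouth: hold the stick with the gripper leaning back from the box, fingers pointing forward and down, 30 to 45 degrees from vertical.
- flap (a joint): flap of the mouth, an aluminium plate 70 mm wide with a slippery plastic lower edge, hanging 58 mm from a hinge 74 mm above the bench in the plane of the mouth. 0 = hanging shut; it swings only inward (positive, up to 1.45 rad) and falls shut by its own weight once nothing holds it up. For that the heat sink's near end must be at least 50 mm behind the mouth.
- wash_bottle: white dispenser bottle with a red spout, 60 mm across and 165 mm high, standing right of the box; leave it alone. Origin at the centre of its underside.
- flux_brush: small brush with a yellow handle, 150 x 19 x 10 mm, lying right of the deck; leave it alone. Origin at the middle of its underside.
- telltale (a joint): white 12 mm pin in a collar on the front panel right of the mouth; it comes out as far as the hidden plunger is pressed in, in m: 0 free, 0.016 end of travel. The plunger gives at 1.4 N, takes 0.35 N more per mm (on top of 1 to 2 N to slide the heat sink); it starts the blast from 3 mm and springs back. Its face stands 138 to 164 mm behind the mouth, set anew for each job and not told.
Not all that is in view belongs to the job. There is more than one size of the heat_sink; the one meant has the size given above.

How it is judged:
On the way, in this order (a step that is already met when the one before it is completed fails the run):
1. the heat sink is being pushed in through the mouth and lifts the flap (x of heat_sink in the frame of blow_box above 0 m and z of heat_sink in the frame of blow_box below 0.03 m and value of joint flap above 0.3 rad), for 0.1 s.
2. the heat sink, wholly inside, presses the plunger in by at least 3 mm, as the tell-tale shows (value of joint telltale above 0.003 m and x of heat_sink in the frame of blow_box above 0.09 m), for 0.2 s.
At the end, for the whole second after the job is handed in: The heat sink lies flat in the lane inside the box, its middle 90 to 145 mm behind the mouth and within 10 mm of the lane's middle, at rest; the flap hangs shut (under 0.06 rad); the push stick lies flat on the bench, right way up and off the deck, at rest (underside within 5 mm of the bench top) (x of heat_sink in the frame of blow_box between 0.09 and 0.145 m and y of heat_sink in the frame of blow_box between -0.01 and 0.01 m and angle between each of heat_sink, push_stick's own z axis and vertical below 0.1 rad and linear speed of each of heat_sink, push_stick below 0.02 m/s and value of joint flap below 0.06 rad and height (world z) of push_stick below 0.005 m); the robot touches nothing.
It fails at once if the plunger is rammed to the end of its travel (15 mm or more) (value of joint telltale above 0.015 m).
It fails at once if the heat sink is dropped on the box from a height, or jammed against it (over 80 N) (contact force between heat_sink and blow_box above 80 N).
It fails at once if the robot strikes the box with over 15 N (contact force between any of the arm, the fingers and blow_box above 15 N).
It fails at once if the bottle or the brush is moved by over 20 mm (distance of any of wash_bottle, flux_brush from where it was at the start of the episode above 0.02 m).
It also fails if it takes over 72 s, if anything falls off the work surface, if the arm or the gripper's body presses on something with over 40 N, if the wrist force passes 120 N, or if a joint passes its speed limit or range.

### The arm

A 6-joint arm with a two-finger parallel gripper is mounted at the origin on a cart in front of the work surface, level with it; the furniture and walls round the work are solid. World frame = base frame: x ahead of the robot, y to its left, z up, the work surface at z = 0. Lengths are in m, angles in rad, forces in N, time in s.
With the tool pointing down it reaches from about 0.325 to 1 m from the base axis. Payload 5.1 kg.
Tool frame: the origin (TCP) lies on the centre line of the jaws, within the pads' length; the fingertips stand bot.tip_extent ahead of it and the grasp point (between the pads) lies 11 mm behind it (bot.tip_extent is the distance from the TCP to the fingertips, in m); z points along the fingers, y is the line along which they close (so a half turn about z gives the same grasp; the last joint's range is limited). The gripper opens to 85 mm and grips with 20 to 120 N. Pads are 22 mm wide; open, the fingers measure 114 mm over their backs; the gripper's body (76 mm by 85 mm) begins 54 mm behind the grasp point. The pads swing forward as they close: fully open they stand 13 mm farther back than shut.
Start: joints at [1.067, 0.124, 1.65, -0, 1.367, -0.083], TCP at [0.266, 0.593, 0.201] pointing down, gripper open.
Joint ranges: [-2.61, 2.61], [-1.02, 2.33], [0.03, 2.71], [-1.35, 4.49], [0.32, 2.68], [-2.91, 2.91]. Speed limits (rad/s): [2.57, 2.57, 3.14, 3.14, 3.14, 3.14].

### API

Orientations are given as a unit quaternion [w, x, y, z].
In Python, from rig import bot gives the robot as it stands. The module is installed in compiled form; this text tells all that it offers.
- The arm moves only by the tool apply_moves, never from a script. Its argument "series" is a list of rows, each an object with "gripper": the finger opening in m, from 0 to 0.0854; "travel": the shift along the tool's x, y, z in m, a list of three; "roll": the turn about the tool's z in degrees. A call has 1 to 10 rows; each row is the pose to reach, as a shift and turn from the pose commanded when the call began, along the tool's axes at that moment; what a row does not reach only later rows make up. A row lasts 1/10 s, in which the tool goes at most 50 mm and 8.59 degrees, less where a joint would pass 70% of its speed; a pose out of reach is approached as far as the arm can. A call with a gripper value outside its range is refused whole. The fingers move at their own pace and stop on an object; "squeeze" is the grip in N (left out, the last holds). Time passes only in rows, so rows that repeat a pose let the fingers close. It gives the time, the measured TCP pose, the force, the opening and the grip force at its end, in the units of the state.
- bot.observe(): the state, without advancing time (a new reading comes with each control period).
- bot.get_image(name): name is "scene" or "top"; returns a dict with "frame" (384x512x3 uint8, red, green, blue), "depth" (384x512 float32, m along the optical axis (not along the pixel's ray), 0 where there is no reading), "vertical_fov" (degrees; the focal length in pixels is half the picture's height over the tangent of half this angle, whatever the lens; pixels are square), "cx", "cy" (the principal point, pixels), "world_from_camera" (4x4, takes a point from camera to world coordinates). Camera axes: x right, y up, looking along -z (the intrinsics and any distortion apply to the point x, -y, -z); pixel columns grow to the right and rows downward; lengths in m; the calibration is good to about 2 mm. A picture is of the moment at which its call begins.
- bot.job_done(): hands the job in; it is judged then, once.
The state is a dict: "time_s": time; "q": joint angles; "dq": joint speeds; "tau": joint torques, N m; "position": TCP position; "tcp_rot": TCP orientation; "contact_force": force on the tool from outside, world axes, zero at the start; "moment": the same for the moment, N m; "grip_width": finger opening in m; "gripper_force": force on a finger pad.
Only numpy, scipy, OpenCV 4.12 (cv2) and the standard library are available. Lean on these libraries where they do the work, as an engineer would, in place of code of your own. Each camera call takes 0.05 s, during which the arm holds its last target. There are 200 camera calls.

## Working session

There is one attempt and no reset: what is moved stays moved. The work goes in short steps, Python scripts to look and compute and a tool call to move; the robot and the scene stay as the last step left them, time stands still between calls to the robot, and variables do not carry over. Pictures are saved under pics/ and viewed, at most 10 in all, crops included, and the job is handed in when it is done.

Besides the shell and the picture viewer there is one more tool, called by a JSON object that holds its "fn" and its "kwargs", one argument or row to a line. apply_moves: Moves the arm, as the interface text tells. Its arguments: {"type":"object","properties":{"series":{"type":"array"},"squeeze":{"type":"number"}},"required":["series"]}

```bash
mkdir -p pics; ls
python3 - <<'E'
from rig import bot
import cv2,numpy as np
print(bot.observe(),bot.tip_extent)
for n in("scene","top"):
    im=bot.get_image(n); np.savez(f"{n}0.npz",**im)
    print(n,im["vertical_fov"],im["cx"],im["cy"],im["world_from_camera"].round(3).tolist(),[k for k in im])
    cv2.imwrite(f"pics/{n}0.png",cv2.resize(im["frame"][:,:,::-1],(800,600)))
E
```

```text
pics
{'time_s': 0.0, 'q': array([ 1.06739830e+00,  1.24520652e-01,  1.65169845e+00, -6.89330378e-06,
        1.36749676e+00, -8.26196598e-02]), 'dq': array([ 4.18790599e-04,  3.64507022e-04, -1.94938296e-03,  9.72890881e-05,
       -9.19577669e-04, -5.91443663e-04]), 'tau': array([-3.30096018e-04, -4.23607492e+01, -3.65449655e+01, -1.11052489e-04,
        6.97142139e-03, -1.32286169e-05]), 'position': array([0.26521478, 0.59268149, 0.19982858]), 'tcp_rot': array([-3.03396444e-04,  2.08839715e-01,  9.77949307e-01, -1.01733254e-03]), 'contact_force': array([ 0.23036219, -0.17133166, -0.08339919]), 'moment': array([-0.03888051,  0.01140553,  0.04434704]), 'gripper_force': 0.0, 'grip_width': 0.08533846891462765} 0.008
scene 49.929135610576424 257.2147474268512 187.6031077185283 [[0.635, 0.585, -0.504, -0.119], [-0.772, 0.475, -0.421, -0.614], [-0.007, 0.657, 0.754, 1.152], [0.0, 0.0, 0.0, 1.0]] ['frame', 'depth', 'vertical_fov', 'cx', 'cy', 'world_from_camera']
top 53.961766333345324 262.45442304418714 192.67977936556352 [[0.003, 0.996, -0.09, 0.428], [-1.0, 0.006, 0.029, -0.014], [0.03, 0.09, 0.995, 1.285], [0.0, 0.0, 0.0, 1.0]] ['frame', 'depth', 'vertical_fov', 'cx', 'cy', 'world_from_camera']
```

View pics/scene0.png

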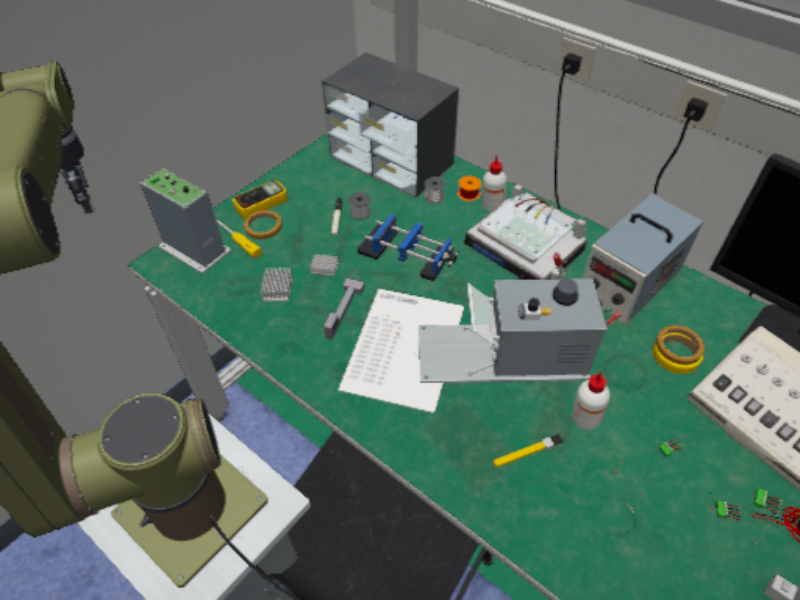

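View pics/top0.png

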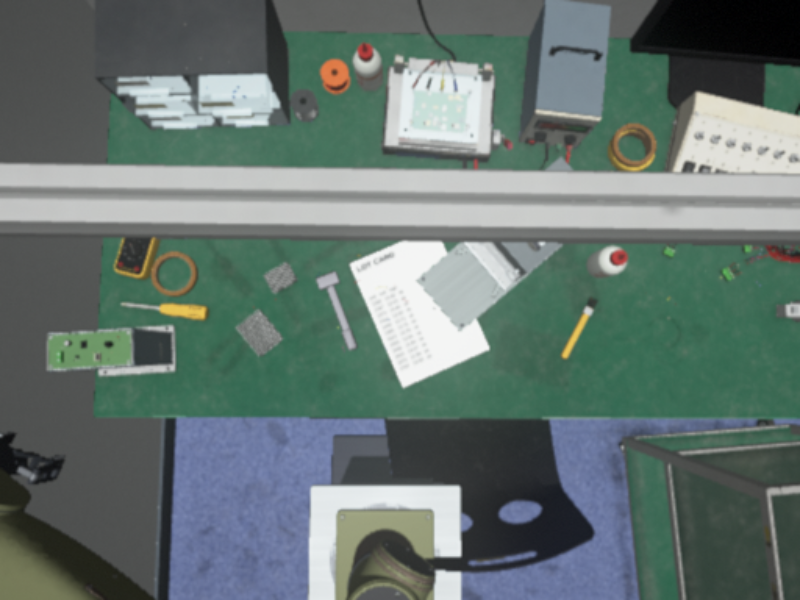

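The scene view shows two finned heat sinks at about (276,284) and (323,265), the stick at (345,308) with its grip at the lower end, and the box at (550,330) with its deck at (455,350). The top view shows the heat sinks at (259,333) and (280,277), the stick from (328,280) to (350,345), and the deck at (465,285). A beam hides the box's rear there. Next I measure with depth.

```bash
cat > h.py <<'E'
import numpy as np,cv2
def load(n): return dict(np.load(n))
def K(im):
    h=im["frame"].shape[0]; return h/2/np.tan(np.radians(float(im["vertical_fov"]))/2)
def cloud(im):
    f=K(im); d=im["depth"]; v,u=np.mgrid[:d.shape[0],:d.shape[1]]
    P=np.stack([(u-im["cx"])/f*d,-(v-im["cy"])/f*d,-d],-1)
    T=im["world_from_camera"]; W=P@T[:3,:3].T+T[:3,3]; W[d<=0]=np.nan; return W
def grab(n,bot):
    return bot.get_image(n)
def rect(xy):
    c,(w,h),a=cv2.minAreaRect((xy*1000).astype(np.float32)); 
    return np.round(c,1),np.round((w,h),1),round(a,1)
E
python3 - <<'E'
from h import *
for n in("scene","top"):
    im=load(n+"0.npz"); W=cloud(im); F=im["frame"].astype(int)
    hsv=cv2.cvtColor(im["frame"],cv2.COLOR_RGB2HSV)
    s=512/800
    g=(hsv[...,0]>60)&(hsv[...,0]<90)&(hsv[...,1]>100)&(abs(W[...,2])<.03)
    A=W[g]; print(n,"bench z",np.median(A[:,2]),np.std(A[:,2]), np.linalg.lstsq(np.c_[A[:,:2],np.ones(len(A))],A[:,2],rcond=None)[0])
    m=(W[...,2]>.006)&(hsv[...,1]<60)&(W[...,2]<.06)
    nl,lab,st,ce=cv2.connectedComponentsWithStats(m.astype(np.uint8))
    for i in range(1,nl):
        if st[i,4]<60: continue
        p=W[lab==i]; print(st[i],(ce[i]/s).round(),"z",np.nanpercentile(p[:,2],[5,50,95]).round(3),rect(p[:,:2]),p[:,:2].mean(0).round(3))
E
```

```text
scene bench z -0.00048066463363594103 0.0024805915926537883 [-1.14857593e-04 -7.24447793e-05 -4.34910549e-04]
[117  58  91  61 950] [254. 140.] z [0.009 0.034 0.058] (array([831.3, 718.8]), array([ 22.8, 539.5]), 90.0) [0.819 0.718]
[292  73  63  38 658] [506. 143.] z [0.009 0.033 0.057] (array([1261.6,  151.5]), array([337.6,  22.5]), 89.2) [1.262 0.145]
[211  90  81  39 891] [399. 172.] z [0.01  0.036 0.057] (array([952.3, 327.8]), array([182.5, 359.3]), 33.3) [0.964 0.299]
[357 100  56  34 606] [599. 184.] z [0.009 0.034 0.058] (array([1262.2, -149.2]), array([258. ,  21.7]), 88.9) [ 1.262 -0.153]
[154 116  27  16 188] [261. 193.] z [0.028 0.033 0.04 ] (array([664.6, 532.5]), array([ 62.8, 110.6]), 70.6) [0.666 0.529]
[ 297  121   79   58 1184] [526. 247.] z [0.018 0.044 0.052] (array([955.7, -92.5]), array([330.3, 205.1]), 84.0) [ 0.931 -0.131]
[223 123  14  16 170] [359. 203.] z [0.01  0.044 0.051] (array([801.4, 298. ]), array([57. , 53.9]), 57.0) [0.796 0.293]
[   0  127   97   71 1218] [ 73. 253.] z [0.009 0.032 0.056] (array([233.7, 719.1]), array([ 18.2, 422.6]), 89.4) [0.2
[... 3528 characters left out ...]
 0.031 0.043] (array([ 523.2, -886.1]), array([45.3, 44.7]), 12.6) [ 0.527 -0.879]
[151 198  30  30 445] [259. 332.] z [0.008 0.024 0.034] (array([473.9, 271.7]), array([80.6, 64.1]), 41.3) [0.474 0.27 ]
[101 208  11  30 170] [167. 347.] z [0.006 0.026 0.056] (array([439.9, 465.5]), array([96.8, 31.6]), 9.2) [0.441 0.459]
[ 15 305  10  27 147] [ 32. 498.] z [0.008 0.026 0.052] (array([134.8, 719.9]), array([ 6. , 90.5]), 89.3) [0.133 0.72 ]
[469 304  16  13 105] [742. 483.] z [0.009 0.034 0.056] (array([ 162.1, -753.9]), array([22.4, 35.4]), 58.9) [ 0.16  -0.753]
[ 214  326  131   58 2127] [396. 540.] z [0.008 0.012 0.054] (array([  16.4, -103.5]), array([181.8, 416.1]), 0.9) [ 0.043 -0.024]
```

Run:
```python
from h import *
S=load("scene0.npz");T=load("top0.npz")
c0=np.array([.6505,-.2502])
for n,im in(("scene",S),("top",T)):
    W=cloud(im); hsv=cv2.cvtColor(im["frame"],cv2.COLOR_RGB2HSV)
    near=np.linalg.norm(W[...,:2]-c0,axis=-1)<.25
    r=near&(W[...,2]>.160)&(W[...,2]<.172)
    d=near&(W[...,2]>.006)&(W[...,2]<.014)&(hsv[...,1]<60)
    for nm,m in(("roof",r),("deck",d)):
        m=cv2.morphologyEx(m.astype(np.uint8),cv2.MORPH_OPEN,np.ones((2,2)))
        nl,lab,st,ce=cv2.connectedComponentsWithStats(m)
        for i in range(1,nl):
            if st[i,4]>50: p=W[lab==i]; print(n,nm,st[i,4],rect(p[:,:2]),np.median(p[:,2]).round(4))
    # right side wall of box: z .03-.15, project on yaw candidates
    a=np.radians(-50);ex=np.array([np.cos(a),np.sin(a)]);ey=np.array([-ex[1],ex[0]])
    o=np.array([.637,-.234])
    b=(W[...,:2]-o)@np.stack([ex,ey],1)
    w=(W[...,2]>.03)&(W[...,2]<.15)&(abs(b[...,1]+.066)<.012)&(b[...,0]>.01)&(b[...,0]<.19)
    q=b[w]
    if len(q)>50: print(n,"wall",len(q),np.polyfit(q[:,0],q[:,1],1))
    m=d.astype(np.uint8)
    q=b[d]; 
    for lo,hi in((-.15,-.12),(-.12,-.09),(-.09,-.06),(-.05,0)):
        s=q[(q[:,0]>lo)&(q[:,0]<hi),1]; print(n,"deck y",lo,np.percentile(s,[1,99]).round(4) if len(s) else 0)
    s=q[abs(q[:,1])<.06,0]; print(n,"deck x min",np.percentile(s,[.5,1,2]).round(4))
    # stick
    k=(np.linalg.norm(W[...,:2]-[.52,.096],axis=-1)<.11)&(W[...,2]>.03)&(W[...,2]<.055)
    print(n,"grip",k.sum(),rect(W[k][:,:2]),np.median(W[k][:,2]))
    k=(np.linalg.norm(W[...,:2]-[.52,.096],axis=-1)<.11)&(W[...,2]>.017)&(W[...,2]<.055); print(n,"stick",rect(W[k][:,:2]))
    k=(np.linalg.norm(W[...,:2]-[.474,.27],axis=-1)<.06)&(W[...,2]>.027)&(W[...,2]<.04)
    print(n,"sink top",k.sum(),rect(W[k][:,:2]),np.median(W[k][:,2]))
```

```text
scene roof 1770 (array([ 747.9, -318. ]), array([190. , 268.2]), 40.1) nan
scene deck 1289 (array([ 602.7, -196.7]), array([139.9, 206.7]), 39.7) nan
scene deck 88 (array([ 652.6, -357.6]), array([11.9, 93.9]), 37.6) nan
scene wall 1258 [ 0.00483772 -0.06244992]
scene deck y -0.15 [-0.0731  0.0747]
scene deck y -0.12 [-0.074   0.0753]
scene deck y -0.09 [-0.0735  0.0758]
scene deck y -0.05 [-0.0725  0.0585]
scene deck x min [-0.1577 -0.1569 -0.1556]
scene grip 80 (array([461.2,  75.6]), array([45.3, 23.1]), 27.2) 0.0459900350713891
scene stick (array([524.2,  95.4]), array([175.8,  44.4]), 25.0)
scene sink top 130 (array([475.6, 269.1]), array([83.6, 59.7]), 39.1) 0.030778446409882587
top roof 85 (array([ 704.1, -257.3]), array([ 33. , 409.9]), 46.3) 0.1679
top roof 365 (array([ 626. , -314.1]), array([ 61.4, 160.3]), 10.4) nan
top deck 1379 (array([ 575.6, -166.4]), array([150.9, 133.4]), 41.4) nan
top deck y -0.15 [-0.0739  0.0744]
top deck y -0.12 [-0.0717  0.0737]
top deck y -0.09 [-0.0716  0.0756]
top deck y -0.05 [-0.0726  0.0742]
top deck x min [-0.1864 -0.1589 -0.1579]
top grip 87 (array([460.8,  77.3]), array([43.3, 21.2]), 21.1) 0.046150214739188566
top stick (array([520.2, 103.6]), array([173.5,  44.5]), 19.3)
top sink top 178 (array([475.3, 270.4]), array([80. , 59.4]), 40.6) 0.031014364780495796
```

```bash
cat >> h.py <<'E'
from scipy.spatial.transform import Rotation as R
A=np.radians(-50.0);EX=np.array([np.cos(A),np.sin(A),0]);EY=np.array([-EX[1],EX[0],0]);O=np.array([.638,-.233,0])
def box(x,y,z): return O+x*EX+y*EY+np.array([0,0,z])
def rot(s): q=np.array(s["tcp_rot"]); return R.from_quat([q[1],q[2],q[3],q[0]])
def wrap(a,p=180): return (a+p/2)%p-p/2
def info(s):
    r=rot(s).as_matrix(); print("t",round(s["time_s"],2),"p",np.round(s["position"],4),"box",np.round([(s["position"]-O)@EX,(s["position"]-O)@EY],4),"yaw_y",round(np.degrees(np.arctan2(r[1,1],r[0,1])),2),"tz",r[:,2].round(3),"q",np.round(s["q"],2),"F",np.round(s["contact_force"],1),"w",round(s["grip_width"],4),"gf",round(s["gripper_force"],1)); return r
def to(s,p): return np.round(rot(s).as_matrix().T@(np.asarray(p)-s["position"]),4)
E
python3 - <<'E'
from h import *; from rig import bot
for n in("scene0.npz","top0.npz"):
    W=cloud(load(n)); k=(W[...,0]>.25)&(W[...,0]<.6)&(W[...,1]>.2)&(W[...,1]<.65)&(W[...,2]>.05)&(W[...,2]<.35)
    p=W[k]; print(n,p.min(0),p.max(0),np.percentile(p[:,2],[50,95,99]))
s=bot.observe(); r=info(s)
print(to(s,[.475,.2695,.30]),to(s,[.475,.2695,.013]),"roll",-(130.3-65.9))
E
```

```text
scene0.npz [0.25004882 0.45019549 0.05017402] [0.4782751  0.62962904 0.34976601] [0.16744528 0.2951482  0.34227126]
top0.npz [0.25001177 0.45241863 0.05153187] [0.47605772 0.63568716 0.34904106] [0.19845082 0.32508668 0.34368719]
t 0.1 p [0.2652 0.5927 0.2   ] box [-0.8722  0.2452] yaw_y 65.89 tz [-0.001 -0.002 -1.   ] q [ 1.07  0.12  1.65  0.    1.37 -0.08] F [-0.2 -0.6 -0.4] w 0.0851 gf 0.0
[-0.3235 -0.2096 -0.0997] [-0.3235 -0.209   0.1873] roll -64.4
```

{"fn": "apply_moves", "kwargs": {
  "series": [
    {"gripper":0.085,"travel":[0,0,-0.05],"roll":0},
    {"gripper":0.085,"travel":[0,0,-0.1],"roll":0},
    {"gripper":0.085,"travel":[-0.035,-0.02,-0.13],"roll":-8},
    {"gripper":0.085,"travel":[-0.07,-0.045,-0.13],"roll":-16},
    {"gripper":0.085,"travel":[-0.11,-0.07,-0.13],"roll":-24},
    {"gripper":0.085,"travel":[-0.15,-0.095,-0.13],"roll":-32},
    {"gripper":0.085,"travel":[-0.19,-0.12,-0.13],"roll":-40},
    {"gripper":0.085,"travel":[-0.23,-0.145,-0.13],"roll":-48},
    {"gripper":0.085,"travel":[-0.27,-0.175,-0.13],"roll":-56},
    {"gripper":0.085,"travel":[-0.3235,-0.209,-0.1],"roll":-64.4}
  ]
}}

```text
time_s: 1.1
position: [0.4638, 0.2898, 0.3147]
tcp_rot: [0.003, -0.34, 0.94, 0.0]
contact_force: [0.4, 1.0, -0.1]
grip_width: 0.0852
gripper_force: 0.0
```

Run:
```python
from h import *; from rig import bot
s=bot.observe(); info(s); print(to(s,[.475,.2695,.013]))
```

```text
t 1.1 p [0.4638 0.2898 0.3147] box [-0.5125  0.2026] yaw_y 129.77 tz [ 0.005  0.002 -1.   ] q [ 0.46 -0.16  1.74 -0.    1.55 -1.8 ] F [ 0.4  1.  -0.1] w 0.0852 gf 0.0
[ 0.0059 -0.0224  0.3018]
```

{"fn": "apply_moves", "kwargs": {
  "series": [
    {"gripper":0.085,"travel":[0,0,0.04],"roll":0},
    {"gripper":0.085,"travel":[0,0,0.09],"roll":0},
    {"gripper":0.085,"travel":[0,0,0.14],"roll":0},
    {"gripper":0.085,"travel":[0,0,0.18],"roll":0},
    {"gripper":0.085,"travel":[0,0,0.21],"roll":0},
    {"gripper":0.085,"travel":[0,0,0.23],"roll":0},
    {"gripper":0.085,"travel":[0,0,0.23],"roll":0}
  ]
}}

```text
time_s: 1.8
position: [0.4589, 0.2896, 0.0776]
tcp_rot: [-0.004, -0.338, 0.941, -0.001]
contact_force: [0.3, 0.3, -0.3]
grip_width: 0.0854
gripper_force: 0.0
```

Run:
```python
from h import *; from rig import bot
s=bot.observe(); info(s); print(to(s,[.475,.2695,.013]))
im=bot.get_image("top"); np.savez("top1.npz",**im)
cv2.imwrite("pics/top1.png",cv2.resize(im["frame"][130:260,110:310,::-1],(800,520)))
```

```text
t 1.8 p [0.4589 0.2896 0.0776] box [-0.5154  0.1987] yaw_y 129.46 tz [-0.008 -0.004 -1.   ] q [ 0.46  0.    1.99 -0.    1.15 -1.8 ] F [ 0.3  0.3 -0.3] w 0.0854 gf 0.0
[-0.0002 -0.0258  0.0646]
```

View pics/top1.png

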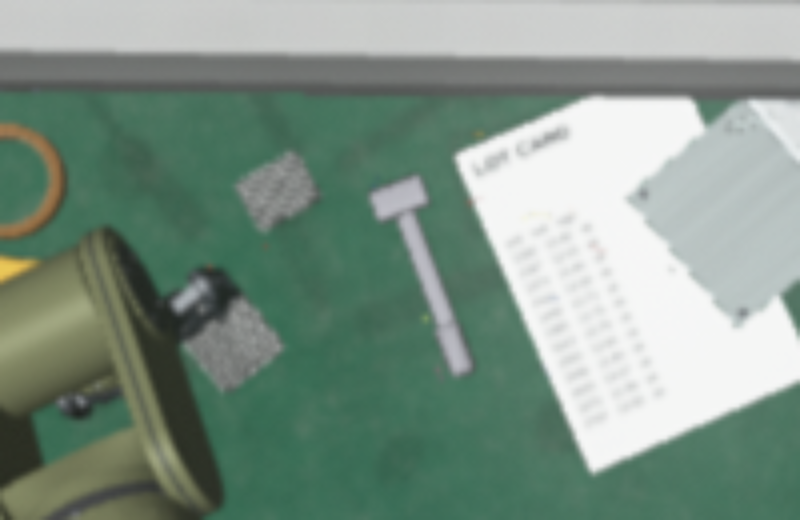

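The crop shows the gripper open above the near heat sink at about (230,330), not yet centred on it. I shift 26 mm along tool y, lower, and close.

{"fn": "apply_moves", "kwargs": {
  "series": [
    {"gripper":0.085,"travel":[0,-0.013,0],"roll":-0.8},
    {"gripper":0.085,"travel":[0,-0.026,0],"roll":-0.8},
    {"gripper":0.085,"travel":[0,-0.026,0.02],"roll":-0.8},
    {"gripper":0.085,"travel":[0,-0.026,0.045],"roll":-0.8},
    {"gripper":0.085,"travel":[0,-0.026,0.06],"roll":-0.8},
    {"gripper":0.085,"travel":[0,-0.026,0.0635],"roll":-0.8},
    {"gripper":0.085,"travel":[0,-0.026,0.0635],"roll":-0.8}
  ]
}}

```text
time_s: 2.55
position: [0.4787, 0.271, 0.0187]
tcp_rot: [-0.0, -0.344, 0.939, -0.0]
contact_force: [0.1, 0.4, 0.3]
grip_width: 0.0847
gripper_force: 0.0
```

Run:
```python
from h import *; from rig import bot
s=bot.observe(); info(s); print(to(s,[.475,.2695,.013]))
```

```text
t 2.55 p [0.4787 0.271  0.0187] box [-0.4885  0.202 ] yaw_y 130.25 tz [-0. -0. -1.] q [ 0.42  0.09  2.01  0.    1.04 -1.86] F [0.1 0.4 0.3] w 0.0847 gf 0.0
[0.0039 0.0012 0.0057]
```

{"fn": "apply_moves", "kwargs": {
  "series": [
    {"gripper":0.085,"travel":[0.004,0.001,0.004],"roll":0},
    {"gripper":0.05,"travel":[0.004,0.001,0.004],"roll":0},
    {"gripper":0.05,"travel":[0.004,0.001,0.004],"roll":0},
    {"gripper":0.05,"travel":[0.004,0.001,0.004],"roll":0},
    {"gripper":0.05,"travel":[0.004,0.001,0.004],"roll":0},
    {"gripper":0.05,"travel":[0.004,0.001,0.004],"roll":0}
  ],
  "squeeze": 40
}}

```text
time_s: 3.15
position: [0.475, 0.2694, 0.0148]
tcp_rot: [0.0, -0.344, 0.939, 0.0]
contact_force: [0.3, 0.0, 0.4]
grip_width: 0.05
gripper_force: 0.0
```

{"fn": "apply_moves", "kwargs": {
  "series": [
    {"gripper":0.05,"travel":[0,0,-0.03],"roll":0},
    {"gripper":0.05,"travel":[0,0,-0.08],"roll":0},
    {"gripper":0.05,"travel":[0,0,-0.12],"roll":0},
    {"gripper":0.05,"travel":[0,0,-0.12],"roll":0},
    {"gripper":0.05,"travel":[0,0,-0.12],"roll":0}
  ]
}}

```text
time_s: 3.65
position: [0.4757, 0.2697, 0.1361]
tcp_rot: [0.002, -0.344, 0.939, 0.0]
contact_force: [-1.0, -0.2, 0.2]
grip_width: 0.0498
gripper_force: 0.0
```

Run:
```python
from h import *; from rig import bot
s=bot.observe(); r=info(s); t=box(-.115,0,.12); print(t,to(s,t),np.degrees(0))
```

```text
t 3.65 p [0.4757 0.2697 0.1361] box [-0.4894  0.1988] yaw_y 130.26 tz [ 0.003  0.001 -1.   ] q [ 0.42 -0.06  1.95 -0.    1.25 -1.86] F [-1.  -0.2  0.2] w 0.0498 gf 0.0
[ 0.56407942 -0.14490489  0.12      ] [ 0.2005 -0.3734  0.0159] 0.0
```

Run:
```python
from h import *; from rig import bot
im=bot.get_image("scene"); np.savez("scene2.npz",**im); im2=bot.get_image("top")
a=cv2.resize(im["frame"][110:250,130:300,::-1],(680,560))
cv2.imwrite("pics/s2.png",a)
for n,i in(("scene",im),("top",im2)):
    W=cloud(i); k=(np.linalg.norm(W[...,:2]-[.474,.27],axis=-1)<.07)&(W[...,2]>.027)&(W[...,2]<.036)
    print(n,k.sum(),rect(W[k][:,:2]))
```

```text
scene 128 (array([476. , 270.1]), array([81.7, 60.2]), 39.8)
top 117 (array([469.5, 265.3]), array([60.9, 57.9]), 35.9)
```

View pics/s2.png

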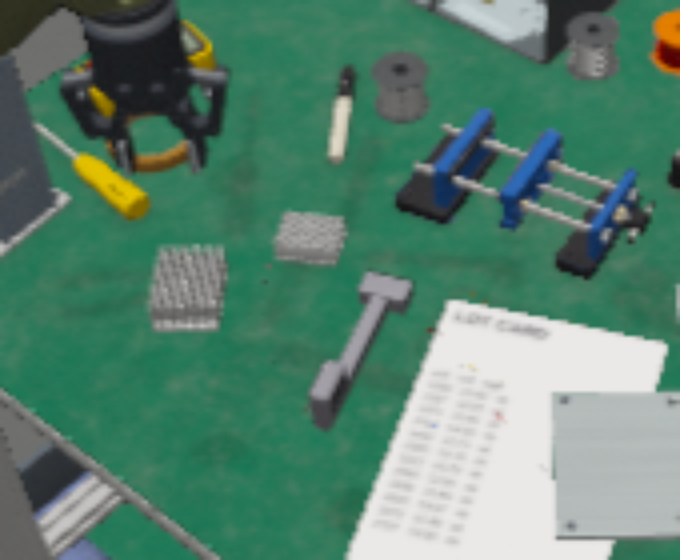

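The crop shows the sink unmoved at (188,288) and the empty gripper above and behind it at (150,110). The grasp missed, so I check where the camera puts the fingers.

Run:
```python
from h import *; from rig import bot
s=bot.observe(); info(s)
im=load("scene2.npz"); W=cloud(im); hsv=cv2.cvtColor(im["frame"],cv2.COLOR_RGB2HSV)
v,u=np.mgrid[:384,:512]
k=(u>142)&(u<190)&(v>120)&(v<156)&(W[...,2]>.06)&(hsv[...,2]<110)&(W[...,0]>.3)
P=W[k]
for lo in np.arange(.08,.26,.015):
    q=P[(P[:,2]>=lo)&(P[:,2]<lo+.015)]
    if len(q)>3: print(lo.round(3),len(q),q.mean(0).round(3),q.min(0).round(3),q.max(0).round(3))
```

```text
t 3.75 p [0.4739 0.2688 0.133 ] box [-0.4899  0.1969] yaw_y 130.26 tz [-0.002 -0.001 -1.   ] q [ 0.42 -0.05  1.95 -0.    1.25 -1.86] F [ 0.1 -0.7 -0.2] w 0.0507 gf 0.0
0.17 29 [0.47  0.267 0.179] [0.448 0.234 0.171] [0.498 0.293 0.185]
0.185 34 [0.474 0.262 0.194] [0.446 0.229 0.185] [0.504 0.291 0.2  ]
0.2 34 [0.471 0.265 0.208] [0.443 0.221 0.201] [0.503 0.298 0.215]
0.215 88 [0.472 0.265 0.223] [0.432 0.215 0.215] [0.509 0.313 0.229]
0.23 92 [0.471 0.263 0.238] [0.43  0.214 0.23 ] [0.523 0.31  0.245]
0.245 87 [0.466 0.263 0.252] [0.427 0.211 0.245] [0.511 0.313 0.26 ]
```

Run:
```python
from h import *; from rig import bot
im=load("scene2.npz"); W=cloud(im)
for v in range(138,158,2): print(v,[tuple((W[v,u]*1000).round().astype(int)) if np.isfinite(W[v,u,0]) else None for u in range(154,186,3)])
cv2.imwrite("pics/s3.png",cv2.resize(im["frame"][105:165,135:200,::-1],(780,720)[:2] and (650,600),interpolation=cv2.INTER_NEAREST))
```

```text
138 [(np.int64(453), np.int64(310), np.int64(225)), (np.int64(596), np.int64(519), np.int64(6)), (np.int64(451), np.int64(272), np.int64(248)), (np.int64(462), np.int64(272), np.int64(240)), (np.int64(469), np.int64(265), np.int64(240)), (np.int64(475), np.int64(257), np.int64(240)), (np.int64(477), np.int64(244), np.int64(246)), (np.int64(485), np.int64(238), np.int64(243)), (np.int64(503), np.int64(248), np.int64(225)), (np.int64(663), np.int64(448), np.int64(-1)), (np.int64(505), np.int64(217), np.int64(241))]
140 [(np.int64(447), np.int64(303), np.int64(224)), (np.int64(456), np.int64(299), np.int64(220)), (np.int64(449), np.int64(271), np.int64(242)), (np.int64(608), np.int64(498), np.int64(-2)), (np.int64(613), np.int64(484), np.int64(3)), (np.int64(624), np.int64(479), np.int64(-1)), (np.int64(631), np.int64(468), np.int64(0)), (np.int64(480), np.int64(234), np.int64(240)), (np.int64(499), np.int64(244), np.int64(221)), (np.int64(504), np.int64(234), np.int64(224)), (np.int64(505), np.int64(220), np.int64(231))]
142 [(np.int64(439), np.int64(294), np.int64(226)), (np.int64(449
[... 3244 characters left out ...]
t64(5)), (np.int64(584), np.int64(400), np.int64(-3)), (np.int64(589), np.int64(388), np.int64(0)), (np.int64(601), np.int64(384), np.int64(-7)), (np.int64(606), np.int64(372), np.int64(-3))]
156 [(np.int64(511), np.int64(437), np.int64(18)), (np.int64(514), np.int64(421), np.int64(26)), (np.int64(519), np.int64(408), np.int64(30)), (np.int64(527), np.int64(399), np.int64(30)), (np.int64(553), np.int64(420), np.int64(-3)), (np.int64(556), np.int64(403), np.int64(4)), (np.int64(568), np.int64(400), np.int64(-3)), (np.int64(575), np.int64(391), np.int64(-3)), (np.int64(578), np.int64(375), np.int64(5)), (np.int64(590), np.int64(372), np.int64(-2)), (np.int64(598), np.int64(363), np.int64(-2))]
```

View pics/s3.png

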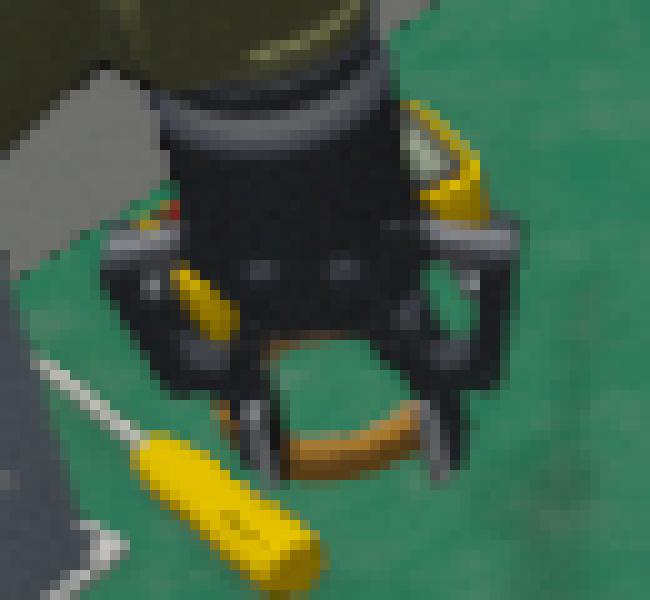

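The close view shows the tips at about z 0.173 (crop (265,475) and (440,475)) while the reported TCP is at 0.133. So the tips sit about 40 mm higher than the stated tool geometry implies, though lateral position agrees. I go lower by that amount, watching the force.

{"fn": "apply_moves", "kwargs": {
  "series": [
    {"gripper":0.085,"travel":[0,0,0],"roll":0},
    {"gripper":0.085,"travel":[0,0,0.02],"roll":0},
    {"gripper":0.085,"travel":[0,0,0.06],"roll":0},
    {"gripper":0.085,"travel":[0,0,0.1],"roll":0},
    {"gripper":0.085,"travel":[0,0,0.13],"roll":0},
    {"gripper":0.085,"travel":[0,0,0.145],"roll":0},
    {"gripper":0.085,"travel":[0,0,0.155],"roll":0},
    {"gripper":0.085,"travel":[0,0,0.155],"roll":0},
    {"gripper":0.085,"travel":[0,0,0.155],"roll":0}
  ]
}}

```text
time_s: 4.65
position: [0.476, 0.2697, -0.0192]
tcp_rot: [0.001, -0.344, 0.939, 0.0]
contact_force: [-0.6, -0.6, 0.1]
grip_width: 0.0852
gripper_force: 0.0
```

Run:
```python
from h import *; from rig import bot
s=bot.observe(); info(s); print(to(s,[.475,.2695,-.031]))
im=bot.get_image("scene")
cv2.imwrite("pics/s4.png",cv2.resize(im["frame"][140:210,145:220,::-1],(640,600),interpolation=cv2.INTER_NEAREST))
```

```text
t 4.65 p [ 0.476   0.2697 -0.0192] box [-0.4893  0.199 ] yaw_y 130.26 tz [ 0.002  0.001 -1.   ] q [ 0.42  0.14  2.03 -0.    0.96 -1.86] F [-0.6 -0.6  0.1] w 0.0852 gf 0.0
[0.0009 0.0004 0.0118]
```

View pics/s4.png

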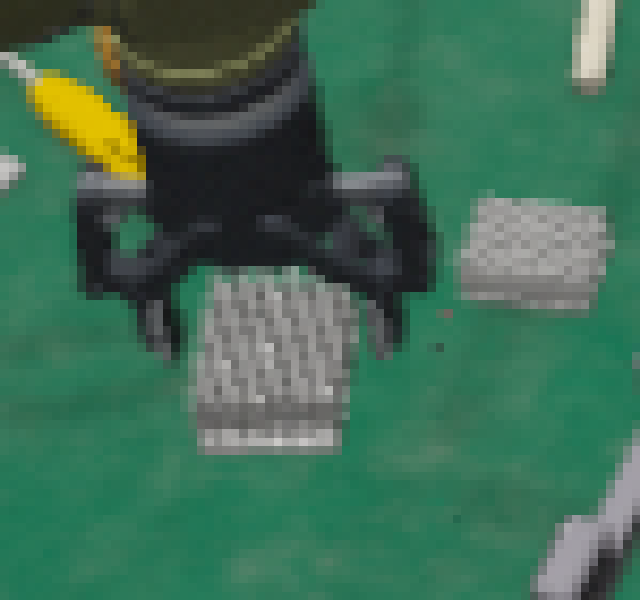

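The open fingers straddle the sink at (160,345) and (385,345), still somewhat high. I lower 11 mm more and close.

{"fn": "apply_moves", "kwargs": {
  "series": [
    {"gripper":0.085,"travel":[0.001,0,0.006],"roll":0},
    {"gripper":0.085,"travel":[0.001,0,0.011],"roll":0},
    {"gripper":0.05,"travel":[0.001,0,0.011],"roll":0},
    {"gripper":0.05,"travel":[0.001,0,0.011],"roll":0},
    {"gripper":0.05,"travel":[0.001,0,0.011],"roll":0},
    {"gripper":0.05,"travel":[0.001,0,0.011],"roll":0},
    {"gripper":0.05,"travel":[0.001,0,0.011],"roll":0}
  ],
  "squeeze": 40
}}

```text
time_s: 5.4
position: [0.4742, 0.2687, -0.0314]
tcp_rot: [0.0, -0.344, 0.939, 0.0]
contact_force: [0.8, 0.2, -0.2]
grip_width: 0.0592
gripper_force: 44.9
```

{"fn": "apply_moves", "kwargs": {
  "series": [
    {"gripper":0.05,"travel":[0,0,-0.02],"roll":0},
    {"gripper":0.05,"travel":[0,0,-0.06],"roll":0},
    {"gripper":0.05,"travel":[0,0,-0.1],"roll":0},
    {"gripper":0.05,"travel":[0,0,-0.12],"roll":0},
    {"gripper":0.05,"travel":[0,0,-0.12],"roll":0}
  ]
}}

```text
time_s: 5.9
position: [0.4766, 0.2697, 0.0925]
tcp_rot: [0.004, -0.344, 0.939, 0.0]
contact_force: [0.8, 0.4, -2.8]
grip_width: 0.0597
gripper_force: 44.8
```

Run:
```python
from h import *; from rig import bot
s=bot.observe(); r=info(s); t=box(-.115,0,.09); print(t,to(s,t))
```

```text
t 5.9 p [0.4766 0.2697 0.0925] box [-0.4889  0.1995] yaw_y 130.27 tz [ 0.007  0.003 -1.   ] q [ 0.42 -0.01  1.98 -0.    1.16 -1.86] F [ 0.8  0.4 -2.8] w 0.0597 gf 44.8
[ 0.56407942 -0.14490489  0.09      ] [ 0.2013 -0.3729  0.0019]
```

{"fn": "apply_moves", "kwargs": {
  "series": [
    {"gripper":0.05,"travel":[0.02,-0.03,0],"roll":8},
    {"gripper":0.05,"travel":[0.04,-0.06,0],"roll":16},
    {"gripper":0.05,"travel":[0.06,-0.09,0],"roll":24},
    {"gripper":0.05,"travel":[0.08,-0.12,0],"roll":32},
    {"gripper":0.05,"travel":[0.1,-0.155,0],"roll":40},
    {"gripper":0.05,"travel":[0.12,-0.19,0],"roll":48},
    {"gripper":0.05,"travel":[0.14,-0.225,0],"roll":56},
    {"gripper":0.05,"travel":[0.16,-0.26,0],"roll":64},
    {"gripper":0.05,"travel":[0.18,-0.295,0],"roll":72},
    {"gripper":0.05,"travel":[0.201,-0.328,0],"roll":80}
  ]
}}

```text
time_s: 6.9
position: [0.5312, -0.1129, 0.0858]
tcp_rot: [-0.002, 0.343, 0.939, -0.0]
contact_force: [0.6, -0.6, -1.7]
grip_width: 0.0597
gripper_force: 44.8
```

{"fn": "apply_moves", "kwargs": {
  "series": [
    {"gripper":0.05,"travel":[0,0,0],"roll":5},
    {"gripper":0.05,"travel":[0,0,0],"roll":10},
    {"gripper":0.05,"travel":[0,0,0],"roll":10},
    {"gripper":0.05,"travel":[0,0,0],"roll":10}
  ]
}}

```text
time_s: 7.3
position: [0.5315, -0.1112, 0.0867]
tcp_rot: [-0.002, 0.42, 0.908, -0.0]
contact_force: [0.3, -0.4, -2.1]
grip_width: 0.0593
gripper_force: 44.9
```

Run:
```python
from h import *; from rig import bot
s=bot.observe(); r=info(s); print(to(s,box(-.118,0,.09)),to(s,box(-.118,0,-.0215)))
```

```text
t 7.3 p [ 0.5315 -0.1112  0.0867] box [-0.1618 -0.0033] yaw_y 40.37 tz [-0.003  0.001 -1.   ] q [-0.31 -0.01  1.99 -0.    1.16 -1.01] F [ 0.3 -0.4 -2.1] w 0.0593 gf 44.9
[-0.0438  0.003  -0.0035] [-0.0441  0.0032  0.108 ]
```

{"fn": "apply_moves", "kwargs": {
  "series": [
    {"gripper":0.05,"travel":[-0.02,0.0015,0],"roll":0.4},
    {"gripper":0.05,"travel":[-0.044,0.003,0],"roll":0.4},
    {"gripper":0.05,"travel":[-0.044,0.003,0.03],"roll":0.4},
    {"gripper":0.05,"travel":[-0.044,0.003,0.06],"roll":0.4},
    {"gripper":0.05,"travel":[-0.044,0.003,0.08],"roll":0.4},
    {"gripper":0.05,"travel":[-0.044,0.003,0.095],"roll":0.4},
    {"gripper":0.05,"travel":[-0.044,0.003,0.101],"roll":0.4},
    {"gripper":0.05,"travel":[-0.044,0.003,0.103],"roll":0.4},
    {"gripper":0.05,"travel":[-0.044,0.003,0.103],"roll":0.4},
    {"gripper":0.05,"travel":[-0.044,0.003,0.103],"roll":0.4}
  ]
}}

```text
time_s: 8.3
position: [0.5646, -0.1436, -0.013]
tcp_rot: [0.001, 0.424, 0.906, 0.0]
contact_force: [0.5, -0.1, -0.9]
grip_width: 0.0596
gripper_force: 44.9
```

Run:
```python
from h import *; from rig import bot
s=bot.observe(); r=info(s); print(to(s,box(-.118,0,-.0215)))
```

```text
t 8.3 p [ 0.5646 -0.1436 -0.013 ] box [-0.1157  0.0012] yaw_y 39.88 tz [ 0.002 -0.001 -1.   ] q [-0.34  0.2   1.95 -0.    0.98 -1.04] F [ 0.5 -0.1 -0.9] w 0.0596 gf 44.9
[ 0.0023 -0.0012  0.0085]
```

{"fn": "apply_moves", "kwargs": {
  "series": [
    {"gripper":0.05,"travel":[0.002,-0.001,0.002],"roll":0},
    {"gripper":0.05,"travel":[0.002,-0.001,0.004],"roll":0},
    {"gripper":0.05,"travel":[0.002,-0.001,0.0055],"roll":0},
    {"gripper":0.05,"travel":[0.002,-0.001,0.007],"roll":0},
    {"gripper":0.05,"travel":[0.002,-0.001,0.008],"roll":0},
    {"gripper":0.05,"travel":[0.002,-0.001,0.008],"roll":0}
  ]
}}

```text
time_s: 8.9
position: [0.5617, -0.1424, -0.0214]
tcp_rot: [0.0, 0.424, 0.906, 0.0]
contact_force: [-3.6, 1.1, 5.6]
grip_width: 0.0593
gripper_force: 45.7
```

Run:
```python
from h import *; from rig import bot
s=bot.observe(); r=info(s); print(to(s,box(-.118,0,-.0215)))
```

```text
t 8.9 p [ 0.5617 -0.1424 -0.0214] box [-0.1184 -0.0002] yaw_y 39.87 tz [ 0.  0. -1.] q [-0.34  0.21  1.96  0.    0.97 -1.04] F [-3.6  1.1  5.6] w 0.0593 gf 45.7
[-0.0004  0.0002  0.0001]
```

{"fn": "apply_moves", "kwargs": {
  "series": [
    {"gripper":0.064,"travel":[0,0,0],"roll":0},
    {"gripper":0.07,"travel":[0,0,0],"roll":0},
    {"gripper":0.08,"travel":[0,0,0],"roll":0},
    {"gripper":0.08,"travel":[0,0,0],"roll":0},
    {"gripper":0.08,"travel":[0,0,-0.03],"roll":0},
    {"gripper":0.08,"travel":[0.02,0,-0.07],"roll":0},
    {"gripper":0.08,"travel":[0.06,0,-0.1],"roll":0},
    {"gripper":0.06,"travel":[0.1,0,-0.1],"roll":0},
    {"gripper":0.06,"travel":[0.1,0,-0.1],"roll":0}
  ]
}}

```text
time_s: 9.8
position: [0.4951, -0.0631, 0.0779]
tcp_rot: [-0.0, 0.423, 0.906, 0.0]
contact_force: [0.2, -1.4, -0.1]
grip_width: 0.0604
gripper_force: 0.0
```

Run:
```python
from h import *; from rig import bot
s=bot.observe(); r=info(s); print(to(s,[.461,.0757,.06]),to(s,[.461,.0757,-.02]))
for n in("scene","top"):
    im=bot.get_image(n); W=cloud(im); c=box(-.118,0,0)[:2]
    k=(np.linalg.norm(W[...,:2]-c,axis=-1)<.065)&(W[...,2]>.036)&(W[...,2]<.05); p=W[k][:,:2]; print(n,k.sum(),rect(p),((p.mean(0)-O[:2])@EX[:2]).round(4),((p.mean(0)-O[:2])@EY[:2]).round(4))
    k=(np.linalg.norm(W[...,:2]-[.461,.0757],axis=-1)<.04)&(W[...,2]>.03)&(W[...,2]<.055); print(n,"grip",rect(W[k][:,:2]),W[k].mean(0))
    k=(np.linalg.norm(W[...,:2]-[.595,.127],axis=-1)<.04)&(W[...,2]>.015)&(W[...,2]<.03); print("head",rect(W[k][:,:2]),W[k].mean(0))
```

```text
t 9.8 p [ 0.4951 -0.0631  0.0779] box [-0.222  -0.0003] yaw_y 40.01 tz [-0.     0.001 -1.   ] q [-0.23 -0.1   2.09  0.    1.15 -0.93] F [ 0.2 -1.4 -0.1] w 0.0604 gf 0.0
[0.1283 0.0631 0.018 ] [0.1282 0.0631 0.098 ]
scene 299 (array([ 565.1, -147.3]), array([63.1, 77.1]), 38.3) -0.1133 -0.001
scene grip (array([461.8,  75.8]), array([47. , 20.9]), 22.1) [0.45941284 0.07263433 0.04326629]
head (array([582.9, 121.4]), array([47.1, 44.6]), 42.6) [0.58440618 0.12313294 0.02060463]
top 72 (array([ 569.2, -152.8]), array([58.8, 56.8]), 40.0) -0.0985 0.0057
top grip (array([461. ,  77.3]), array([43.5, 20.9]), 21.6) [0.46070196 0.07679331 0.04577663]
head (array([579.6, 124. ]), array([47.7, 46.1]), 22.5) [0.5840362  0.12555052 0.02106579]
```

{"fn": "apply_moves", "kwargs": {
  "series": [
    {"gripper":0.06,"travel":[0.014,0.007,0],"roll":-8},
    {"gripper":0.06,"travel":[0.028,0.014,0],"roll":-16},
    {"gripper":0.06,"travel":[0.042,0.021,0],"roll":-24},
    {"gripper":0.06,"travel":[0.056,0.028,0],"roll":-32},
    {"gripper":0.06,"travel":[0.07,0.035,0],"roll":-40},
    {"gripper":0.06,"travel":[0.084,0.042,0],"roll":-48},
    {"gripper":0.06,"travel":[0.098,0.049,0],"roll":-56},
    {"gripper":0.06,"travel":[0.112,0.056,0],"roll":-64},
    {"gripper":0.06,"travel":[0.1285,0.0635,0],"roll":-72},
    {"gripper":0.06,"travel":[0.1285,0.0635,0.03],"roll":-72}
  ]
}}

```text
time_s: 10.9
position: [0.4682, 0.0747, 0.0511]
tcp_rot: [0.004, -0.191, 0.982, -0.001]
contact_force: [1.0, -1.0, -0.3]
grip_width: 0.0604
gripper_force: 0.0
```

{"fn": "apply_moves", "kwargs": {
  "series": [
    {"gripper":0.06,"travel":[0,0,0],"roll":0},
    {"gripper":0.06,"travel":[0,0,0],"roll":0},
    {"gripper":0.06,"travel":[0,0,0],"roll":0}
  ]
}}

```text
time_s: 11.2
position: [0.4647, 0.0733, 0.0484]
tcp_rot: [0.0, -0.189, 0.982, -0.0]
contact_force: [0.7, 0.4, 0.3]
grip_width: 0.06
gripper_force: 0.0
```

Run:
```python
from h import *; from rig import bot
s=bot.observe(); r=info(s); print(to(s,[.461,.0765,-.018]))
```

```text
t 11.2 p [0.4647 0.0733 0.0484] box [-0.346   0.0641] yaw_y 111.8 tz [ 0.001 -0.    -1.   ] q [ 0.04 -0.13  2.18 -0.    1.1  -1.91] F [0.7 0.4 0.3] w 0.06 gf 0.0
[0.0023 0.0044 0.0664]
```

{"fn": "apply_moves", "kwargs": {
  "series": [
    {"gripper":0.06,"travel":[0.002,0.004,0.02],"roll":0},
    {"gripper":0.06,"travel":[0.002,0.004,0.045],"roll":0},
    {"gripper":0.06,"travel":[0.002,0.004,0.06],"roll":0},
    {"gripper":0.06,"travel":[0.002,0.004,0.066],"roll":0},
    {"gripper":0.06,"travel":[0.002,0.004,0.066],"roll":0},
    {"gripper":0.01,"travel":[0.002,0.004,0.066],"roll":0},
    {"gripper":0.01,"travel":[0.002,0.004,0.066],"roll":0},
    {"gripper":0.01,"travel":[0.002,0.004,0.066],"roll":0},
    {"gripper":0.01,"travel":[0.002,0.004,0.066],"roll":0},
    {"gripper":0.01,"travel":[0.002,0.004,0.066],"roll":0}
  ]
}}

```text
time_s: 12.2
position: [0.4615, 0.0768, -0.0172]
tcp_rot: [0.001, -0.19, 0.982, -0.0]
contact_force: [-1.0, 0.2, 6.3]
grip_width: 0.0195
gripper_force: 39.9
```

{"fn": "apply_moves", "kwargs": {
  "series": [
    {"gripper":0.01,"travel":[0,0,0],"roll":0},
    {"gripper":0.01,"travel":[0,0,-0.02],"roll":0},
    {"gripper":0.01,"travel":[0,0,-0.05],"roll":0},
    {"gripper":0.01,"travel":[0,0,-0.08],"roll":0},
    {"gripper":0.01,"travel":[0,0,-0.08],"roll":8},
    {"gripper":0.01,"travel":[0,0,-0.08],"roll":16},
    {"gripper":0.01,"travel":[0,0,-0.08],"roll":24},
    {"gripper":0.01,"travel":[0,0,-0.08],"roll":32},
    {"gripper":0.01,"travel":[0,0,-0.08],"roll":40},
    {"gripper":0.01,"travel":[0,0,-0.08],"roll":48}
  ]
}}

```text
time_s: 13.2
position: [0.4597, 0.0768, 0.061]
tcp_rot: [-0.001, 0.229, 0.973, -0.0]
contact_force: [0.5, 0.1, -1.0]
grip_width: 0.0195
gripper_force: 39.2
```

{"fn": "apply_moves", "kwargs": {
  "series": [
    {"gripper":0.01,"travel":[0,0,0],"roll":8},
    {"gripper":0.01,"travel":[0,0,0],"roll":16},
    {"gripper":0.01,"travel":[0,0,0],"roll":24},
    {"gripper":0.01,"travel":[0,0,0],"roll":24},
    {"gripper":0.01,"travel":[0,0,0],"roll":24}
  ]
}}

```text
time_s: 13.7
position: [0.4599, 0.0767, 0.0612]
tcp_rot: [-0.0, 0.422, 0.906, -0.0]
contact_force: [-0.3, 0.9, -1.2]
grip_width: 0.0193
gripper_force: 39.1
```

Run:
```python
from h import *; from rig import bot
s=bot.observe(); r=info(s); print(to(s,box(-.335,0,-.018)))
im=bot.get_image("scene"); W=cloud(im); b=(W-O)@np.stack([EX,EY,[0,0,1]],1)
np.savez("scene5.npz",**im)
cv2.imwrite("pics/s5.png",cv2.resize(im["frame"][130:270,170:370,::-1],(800,560)))
```

```text
t 13.7 p [0.4599 0.0767 0.0612] box [-0.3517  0.0627] yaw_y 40.03 tz [-0.001 -0.    -1.   ] q [ 0.05 -0.16  2.18  0.    1.12 -0.65] F [-0.3  0.9 -1.2] w 0.0193 gf 39.1
[-0.0167 -0.0626  0.0792]
```

View pics/s5.png

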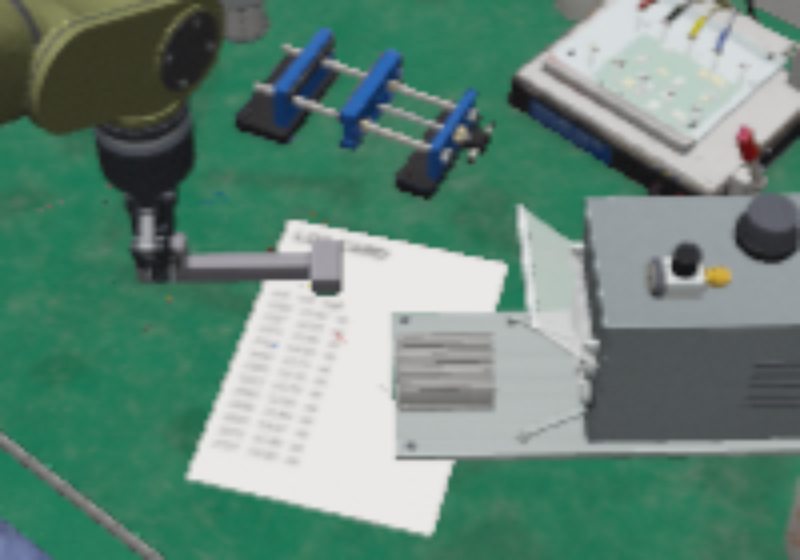

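The crop shows the stick held level and parallel to the box axis, with its head at (325,265). The sink lies straight on the deck at (445,370). I lay the stick on the bench behind the deck so it can be regrasped with a leaning gripper.

{"fn": "apply_moves", "kwargs": {
  "series": [
    {"gripper":0.01,"travel":[-0.008,-0.03,0],"roll":0},
    {"gripper":0.01,"travel":[-0.0165,-0.0625,0],"roll":0},
    {"gripper":0.01,"travel":[-0.0165,-0.0625,0.03],"roll":0},
    {"gripper":0.01,"travel":[-0.0165,-0.0625,0.06],"roll":0},
    {"gripper":0.01,"travel":[-0.0165,-0.0625,0.072],"roll":0},
    {"gripper":0.01,"travel":[-0.0165,-0.0625,0.076],"roll":0},
    {"gripper":0.01,"travel":[-0.0165,-0.0625,0.078],"roll":0},
    {"gripper":0.01,"travel":[-0.0165,-0.0625,0.078],"roll":0},
    {"gripper":0.025,"travel":[-0.0165,-0.0625,0.078],"roll":0},
    {"gripper":0.045,"travel":[-0.0165,-0.0625,0.078],"roll":0}
  ]
}}

```text
time_s: 14.75
position: [0.4242, 0.024, -0.0152]
tcp_rot: [0.001, 0.424, 0.906, 0.0]
contact_force: [-0.3, 0.2, -0.8]
grip_width: 0.0381
gripper_force: 0.0
```

{"fn": "apply_moves", "kwargs": {
  "series": [
    {"gripper":0.05,"travel":[0,0,0],"roll":0},
    {"gripper":0.05,"travel":[0,0,-0.04],"roll":0},
    {"gripper":0.05,"travel":[0,0,-0.09],"roll":0},
    {"gripper":0.05,"travel":[0,0,-0.14],"roll":0},
    {"gripper":0.05,"travel":[0,0,-0.19],"roll":0},
    {"gripper":0.05,"travel":[0,0,-0.24],"roll":0},
    {"gripper":0.05,"travel":[0,0,-0.24],"roll":0}
  ]
}}

```text
time_s: 15.45
position: [0.4273, 0.0238, 0.2331]
tcp_rot: [0.008, 0.424, 0.906, 0.003]
contact_force: [1.3, -0.5, 1.3]
grip_width: 0.0499
gripper_force: 0.0
```

Run:
```python
from h import *; from rig import bot
s=bot.observe(); r=info(s); print(r.round(3))
im=bot.get_image("scene"); W=cloud(im); b=(W-O)@np.stack([EX,EY,[0,0,1]],1)
k=(b[...,0]>-.39)&(b[...,0]<-.16)&(abs(b[...,1])<.05)&(b[...,2]>.015)&(b[...,2]<.055); q=b[k]; print("stick box",rect(q[:,:2]))
k&=b[...,2]>.03; print("grip",rect(b[k][:,:2]),b[k].mean(0))
```

```text
t 15.45 p [0.4273 0.0238 0.2331] box [-0.3321  0.0036] yaw_y 39.88 tz [ 0.016 -0.001 -1.   ] q [-0.07 -0.43  2.09 -0.    1.47 -0.77] F [ 1.3 -0.5  1.3] w 0.0499 gf 0.0
[[-0.641  0.767  0.016]
 [ 0.767  0.641 -0.001]
 [-0.011  0.012 -1.   ]]
stick box (array([-265.8,    5.7]), array([ 48.8, 172. ]), 85.9)
grip (array([-331.,   -1.]), array([26. , 41.1]), 86.5) [-0.331519   -0.00271059  0.04329736]
```

{"fn": "apply_moves", "kwargs": {
  "series": [
    {"gripper":0.05,"travel":[0,-0.02,-0.04],"roll":0},
    {"gripper":0.05,"travel":[0,-0.06,-0.08],"roll":0},
    {"gripper":0.05,"travel":[0,-0.1,-0.11],"roll":0},
    {"gripper":0.05,"travel":[0,-0.14,-0.14],"roll":0},
    {"gripper":0.05,"travel":[0,-0.18,-0.15],"roll":0},
    {"gripper":0.05,"travel":[-0.02,-0.22,-0.15],"roll":0},
    {"gripper":0.05,"travel":[-0.05,-0.26,-0.15],"roll":0},
    {"gripper":0.05,"travel":[-0.08,-0.3,-0.15],"roll":0},
    {"gripper":0.05,"travel":[-0.12,-0.343,-0.15],"roll":0},
    {"gripper":0.05,"travel":[-0.16,-0.343,-0.15],"roll":0}
  ]
}}

```text
time_s: 16.5
position: [0.2594, -0.3215, 0.3725]
tcp_rot: [-0.001, 0.427, 0.904, -0.0]
contact_force: [-0.2, -0.2, 1.8]
grip_width: 0.05
gripper_force: 0.0
```

{"fn": "apply_moves", "kwargs": {
  "series": [
    {"gripper":0.05,"travel":[-0.04,0,0],"roll":0},
    {"gripper":0.05,"travel":[-0.08,0,0],"roll":0},
    {"gripper":0.05,"travel":[-0.12,0,0],"roll":0},
    {"gripper":0.05,"travel":[-0.16,0,0],"roll":0},
    {"gripper":0.05,"travel":[-0.2,0,0],"roll":0},
    {"gripper":0.05,"travel":[-0.24,0,0],"roll":0},
    {"gripper":0.05,"travel":[-0.28,0,0],"roll":0},
    {"gripper":0.05,"travel":[-0.32,0,0],"roll":0},
    {"gripper":0.05,"travel":[-0.36,0,0],"roll":0},
    {"gripper":0.05,"travel":[-0.4,0,0],"roll":0}
  ]
}}

```text
time_s: 17.5
position: [0.5194, -0.6266, 0.3708]
tcp_rot: [-0.001, 0.424, 0.906, 0.001]
contact_force: [1.5, -0.6, -0.5]
grip_width: 0.0498
gripper_force: 0.0
```

Run:
```python
from h import *; from rig import bot
s=bot.observe(); r=info(s); print(r.round(3))
```

```text
t 17.5 p [ 0.5194 -0.6266  0.3708] box [ 0.2252 -0.3439] yaw_y 39.86 tz [-0.002  0.003 -1.   ] q [-0.94  0.46  0.97 -0.    1.72 -1.64] F [ 1.5 -0.6 -0.5] w 0.0498 gf 0.0
[[-0.641  0.768 -0.002]
 [ 0.768  0.641  0.003]
 [ 0.003  0.    -1.   ]]
```

{"fn": "apply_moves", "kwargs": {
  "series": [
    {"gripper":0.05,"travel":[-0.03,0,0],"roll":0},
    {"gripper":0.05,"travel":[-0.06,0,0],"roll":0},
    {"gripper":0.05,"travel":[-0.09,0,0],"roll":0},
    {"gripper":0.05,"travel":[-0.12,0,0],"roll":0},
    {"gripper":0.05,"travel":[-0.15,0,0],"roll":0},
    {"gripper":0.05,"travel":[-0.18,0,0],"roll":0},
    {"gripper":0.05,"travel":[-0.21,0,0],"roll":0},
    {"gripper":0.05,"travel":[-0.24,0,0],"roll":0}
  ]
}}

```text
time_s: 18.3
position: [0.6307, -0.7599, 0.3387]
tcp_rot: [0.011, 0.424, 0.906, -0.005]
contact_force: [-0.4, 0.9, 0.6]
grip_width: 0.05
gripper_force: 0.0
```

Run:
```python
from h import *; from rig import bot
s=bot.observe(); r=info(s); print(r.round(3))
```

```text
t 18.3 p [ 0.6307 -0.7599  0.3387] box [ 0.399  -0.3443] yaw_y 39.86 tz [ 0.015 -0.018 -1.   ] q [-0.93  1.11  0.03  0.    1.98 -1.63] F [-0.4  0.9  0.6] w 0.05 gf 0.0
[[-0.641  0.768  0.015]
 [ 0.767  0.641 -0.018]
 [-0.024  0.    -1.   ]]
```

{"fn": "apply_moves", "kwargs": {
  "series": [
    {"gripper":0.05,"travel":[-0.05,0,0],"roll":0},
    {"gripper":0.05,"travel":[-0.1,0,0],"roll":0},
    {"gripper":0.05,"travel":[-0.15,0,0],"roll":0},
    {"gripper":0.05,"travel":[-0.2,0,0],"roll":0},
    {"gripper":0.05,"travel":[-0.25,0,0],"roll":0},
    {"gripper":0.05,"travel":[-0.3,0,0],"roll":0}
  ]
}}

```text
time_s: 18.9
position: [0.6519, -0.7845, 0.2939]
tcp_rot: [0.031, 0.423, 0.905, -0.015]
contact_force: [-0.7, -0.4, -0.6]
grip_width: 0.0501
gripper_force: 0.0
```

Run:
```python
from h import *; from rig import bot
s=bot.observe(); r=info(s); print(r.round(3))
```

```text
t 18.9 p [ 0.6519 -0.7845  0.2939] box [ 0.4314 -0.3439] yaw_y 39.86 tz [ 0.044 -0.053 -0.998] q [-0.93  1.16  0.03  0.    1.89 -1.63] F [-0.7 -0.4 -0.6] w 0.0501 gf 0.0
[[-0.639  0.768  0.044]
 [ 0.766  0.641 -0.053]
 [-0.069 -0.    -0.998]]
```

{"fn": "apply_moves", "kwargs": {
  "series": [
    {"gripper":0.05,"travel":[-0.1,0,-0.04],"roll":0},
    {"gripper":0.05,"travel":[-0.2,0,-0.08],"roll":0},
    {"gripper":0.05,"travel":[-0.3,0,-0.12],"roll":0},
    {"gripper":0.05,"travel":[-0.4,0,-0.16],"roll":0},
    {"gripper":0.05,"travel":[-0.5,0,-0.2],"roll":0},
    {"gripper":0.05,"travel":[-0.6,0,-0.24],"roll":0}
  ]
}}

```text
time_s: 19.5
position: [0.6547, -0.7871, 0.3128]
tcp_rot: [0.047, 0.423, 0.905, -0.022]
contact_force: [0.7, -0.0, -0.6]
grip_width: 0.0497
gripper_force: 0.0
```

Run:
```python
from h import *; from rig import bot
s=bot.observe(); r=info(s); print(r.round(3))
```

```text
t 19.5 p [ 0.6547 -0.7871  0.3128] box [ 0.4352 -0.3434] yaw_y 39.86 tz [ 0.067 -0.08  -0.995] q [-0.93  1.14  0.03  0.01  1.87 -1.62] F [ 0.7 -0.  -0.6] w 0.0497 gf 0.0
[[-0.637  0.768  0.067]
 [ 0.763  0.641 -0.08 ]
 [-0.105 -0.    -0.995]]
```

{"fn": "apply_moves", "kwargs": {
  "series": [
    {"gripper":0.05,"travel":[-0.3,0,0],"roll":0},
    {"gripper":0.05,"travel":[-0.6,0,0],"roll":0},
    {"gripper":0.05,"travel":[-0.6,0,0],"roll":0}
  ]
}}

```text
time_s: 19.8
position: [0.6693, -0.8044, 0.2812]
tcp_rot: [0.062, 0.423, 0.904, -0.029]
contact_force: [-0.0, -0.4, -0.8]
grip_width: 0.0505
gripper_force: 0.0
```

{"fn": "apply_moves", "kwargs": {
  "series": [
    {"gripper":0.05,"travel":[-0.3,0,0],"roll":0},
    {"gripper":0.05,"travel":[-0.6,0,0],"roll":0},
    {"gripper":0.05,"travel":[-0.6,0,0],"roll":0}
  ]
}}

```text
time_s: 20.1
position: [0.6817, -0.8188, 0.2585]
tcp_rot: [0.078, 0.422, 0.902, -0.037]
contact_force: [0.5, -0.0, 0.1]
grip_width: 0.0502
gripper_force: 0.0
```

{"fn": "apply_moves", "kwargs": {
  "series": [
    {"gripper":0.05,"travel":[-0.3,0,0],"roll":0},
    {"gripper":0.05,"travel":[-0.6,0,0],"roll":0},
    {"gripper":0.05,"travel":[-0.6,0,0],"roll":0},
    {"gripper":0.05,"travel":[-0.6,0,0],"roll":0},
    {"gripper":0.05,"travel":[-0.6,0,0],"roll":0},
    {"gripper":0.05,"travel":[-0.6,0,0],"roll":0},
    {"gripper":0.05,"travel":[-0.6,0,0],"roll":0},
    {"gripper":0.05,"travel":[-0.6,0,0],"roll":0}
  ]
}}

```text
time_s: 20.9
position: [0.6961, -0.8357, 0.226]
tcp_rot: [0.095, 0.421, 0.901, -0.045]
contact_force: [0.1, -0.0, -0.1]
grip_width: 0.0499
gripper_force: 0.0
```

Run:
```python
from h import *; from rig import bot
s=bot.observe(); r=info(s); print(r.round(3))
```

```text
t 20.9 p [ 0.6961 -0.8357  0.226 ] box [ 0.499  -0.3429] yaw_y 39.86 tz [ 0.134 -0.161 -0.978] q [-0.93  1.23  0.03  0.01  1.68 -1.62] F [ 0.1 -0.  -0.1] w 0.0499 gf 0.0
[[-0.627  0.768  0.134]
 [ 0.751  0.641 -0.161]
 [-0.209 -0.    -0.978]]
```

{"fn": "apply_moves", "kwargs": {
  "series": [
    {"gripper":0.05,"travel":[-0.6,0,-0.2],"roll":0},
    {"gripper":0.05,"travel":[-0.6,0,-0.2],"roll":0},
    {"gripper":0.05,"travel":[-0.6,0,-0.2],"roll":0}
  ]
}}

```text
time_s: 21.2
position: [0.697, -0.8364, 0.2621]
tcp_rot: [0.113, 0.42, 0.899, -0.053]
contact_force: [-0.8, -0.3, -0.3]
grip_width: 0.0499
gripper_force: 0.0
```

{"fn": "apply_moves", "kwargs": {
  "series": [
    {"gripper":0.05,"travel":[-0.6,0,-0.2],"roll":0},
    {"gripper":0.05,"travel":[-0.6,0,-0.2],"roll":0}
  ]
}}

```text
time_s: 21.4
position: [0.699, -0.8387, 0.2866]
tcp_rot: [0.129, 0.419, 0.897, -0.06]
contact_force: [0.1, -0.3, 0.2]
grip_width: 0.0503
gripper_force: 0.0
```

{"fn": "apply_moves", "kwargs": {
  "series": [
    {"gripper":0.05,"travel":[-0.6,0,-0.3],"roll":0},
    {"gripper":0.05,"travel":[-0.6,0,-0.3],"roll":0}
  ]
}}

```text
time_s: 21.6
position: [0.697, -0.8362, 0.323]
tcp_rot: [0.143, 0.418, 0.894, -0.067]
contact_force: [0.5, -0.7, -0.4]
grip_width: 0.0504
gripper_force: 0.0
```

{"fn": "apply_moves", "kwargs": {
  "series": [
    {"gripper":0.05,"travel":[-0.6,0,-0.3],"roll":0},
    {"gripper":0.05,"travel":[-0.6,0,-0.3],"roll":0}
  ]
}}

```text
time_s: 21.8
position: [0.6942, -0.8327, 0.3613]
tcp_rot: [0.158, 0.417, 0.892, -0.074]
contact_force: [-0.7, -0.1, 0.4]
grip_width: 0.0498
gripper_force: 0.0
```

{"fn": "apply_moves", "kwargs": {
  "series": [
    {"gripper":0.05,"travel":[-0.6,0,-0.3],"roll":0}
  ]
}}

```text
time_s: 21.9
position: [0.6944, -0.8328, 0.3805]
tcp_rot: [0.17, 0.416, 0.89, -0.08]
contact_force: [-0.2, 0.0, 0.4]
grip_width: 0.0503
gripper_force: 0.0
```

{"fn": "apply_moves", "kwargs": {
  "series": [
    {"gripper":0.05,"travel":[-0.6,0,-0.3],"roll":0}
  ]
}}

```text
time_s: 22.0
position: [0.6942, -0.8326, 0.4014]
tcp_rot: [0.183, 0.415, 0.887, -0.086]
contact_force: [0.2, 0.1, 0.1]
grip_width: 0.0501
gripper_force: 0.0
```

Run:
```python
from h import *; from rig import bot
s=bot.observe(); r=info(s); print(r.round(3))
```

```text
t 22.0 p [ 0.6942 -0.8326  0.4014] box [ 0.4955 -0.3423] yaw_y 39.86 tz [ 0.253 -0.304 -0.919] q [-0.93  1.07  0.03  0.02  1.64 -1.62] F [0.2 0.1 0.1] w 0.0501 gf 0.0
[[-0.589  0.768  0.253]
 [ 0.705  0.641 -0.304]
 [-0.395 -0.001 -0.919]]
```

{"fn": "apply_moves", "kwargs": {
  "series": [
    {"gripper":0.05,"travel":[-0.6,0,0],"roll":0}
  ]
}}

```text
time_s: 22.1
position: [0.6998, -0.8392, 0.4087]
tcp_rot: [0.198, 0.413, 0.884, -0.093]
contact_force: [-0.9, -1.1, 0.3]
grip_width: 0.0502
gripper_force: 0.0
```

{"fn": "apply_moves", "kwargs": {
  "series": [
    {"gripper":0.05,"travel":[-0.6,0,0],"roll":0}
  ]
}}

```text
time_s: 22.2
position: [0.7056, -0.8461, 0.4085]
tcp_rot: [0.21, 0.412, 0.881, -0.099]
contact_force: [-0.0, -0.8, -0.4]
grip_width: 0.0501
gripper_force: 0.0
```

{"fn": "apply_moves", "kwargs": {
  "series": [
    {"gripper":0.05,"travel":[-0.6,0,0],"roll":0}
  ]
}}

```text
time_s: 22.3
position: [0.7108, -0.8524, 0.4115]
tcp_rot: [0.222, 0.411, 0.878, -0.104]
contact_force: [0.1, -0.1, -0.6]
grip_width: 0.0499
gripper_force: 0.0
```

{"fn": "apply_moves", "kwargs": {
  "series": [
    {"gripper":0.05,"travel":[-0.6,0,0],"roll":0}
  ]
}}

```text
time_s: 22.4
position: [0.7155, -0.858, 0.4171]
tcp_rot: [0.235, 0.409, 0.875, -0.11]
contact_force: [0.7, -0.2, -0.4]
grip_width: 0.0501
gripper_force: 0.0
```

{"fn": "apply_moves", "kwargs": {
  "series": [
    {"gripper":0.05,"travel":[-0.6,0,0],"roll":0}
  ]
}}

```text
time_s: 22.5
position: [0.7198, -0.863, 0.4245]
tcp_rot: [0.248, 0.407, 0.871, -0.117]
contact_force: [0.4, -0.3, 0.2]
grip_width: 0.05
gripper_force: 0.0
```

{"fn": "apply_moves", "kwargs": {
  "series": [
    {"gripper":0.05,"travel":[-0.6,0,0],"roll":0}
  ]
}}

```text
time_s: 22.6
position: [0.7235, -0.8674, 0.4335]
tcp_rot: [0.261, 0.406, 0.867, -0.123]
contact_force: [-0.7, -0.2, -0.0]
grip_width: 0.0497
gripper_force: 0.0
```

{"fn": "apply_moves", "kwargs": {
  "series": [
    {"gripper":0.05,"travel":[-0.6,0,0],"roll":0}
  ]
}}

```text
time_s: 22.7
position: [0.7268, -0.8713, 0.4436]
tcp_rot: [0.274, 0.404, 0.863, -0.129]
contact_force: [-0.3, -0.1, -0.7]
grip_width: 0.05
gripper_force: 0.0
```

{"fn": "apply_moves", "kwargs": {
  "series": [
    {"gripper":0.05,"travel":[-0.6,0,0],"roll":0}
  ]
}}

```text
time_s: 22.8
position: [0.7297, -0.8747, 0.4548]
tcp_rot: [0.287, 0.402, 0.859, -0.135]
contact_force: [0.7, 0.1, 0.2]
grip_width: 0.0499
gripper_force: 0.0
```

Run:
```python
from h import *; from rig import bot
s=bot.observe(); r=info(s); print(r.round(3),np.degrees(np.arccos(-r[2,2])))
```

```text
t 22.8 p [ 0.7297 -0.8747  0.4548] box [ 0.5505 -0.3422] yaw_y 39.86 tz [ 0.385 -0.462 -0.799] q [-0.93  1.05  0.03  0.03  1.42 -1.62] F [0.7 0.1 0.2] w 0.0499 gf 0.0
[[-0.512  0.768  0.385]
 [ 0.613  0.641 -0.462]
 [-0.602 -0.001 -0.799]] 36.98027604138551
```

Run:
```python
from h import *; from rig import bot
s=bot.observe(); print(to(s,box(-.364,0,.25)),to(s,box(-.364,0,.25))/20)
```

```text
[ 0.8543  0.3401 -0.3872] [ 0.042715  0.017005 -0.01936 ]
```

{"fn": "apply_moves", "kwargs": {
  "series": [
    {"gripper":0.05,"travel":[0.035,0.014,-0.016],"roll":0},
    {"gripper":0.05,"travel":[0.07,0.028,-0.032],"roll":0},
    {"gripper":0.05,"travel":[0.105,0.042,-0.048],"roll":0},
    {"gripper":0.05,"travel":[0.14,0.056,-0.063],"roll":0},
    {"gripper":0.05,"travel":[0.18,0.072,-0.081],"roll":0},
    {"gripper":0.05,"travel":[0.22,0.088,-0.1],"roll":0},
    {"gripper":0.05,"travel":[0.26,0.104,-0.118],"roll":0},
    {"gripper":0.05,"travel":[0.3,0.12,-0.136],"roll":0},
    {"gripper":0.05,"travel":[0.34,0.136,-0.154],"roll":0},
    {"gripper":0.05,"travel":[0.38,0.152,-0.172],"roll":0}
  ]
}}

```text
time_s: 23.8
position: [0.5885, -0.4748, 0.3673]
tcp_rot: [0.287, 0.402, 0.859, -0.134]
contact_force: [0.4, 0.6, 0.9]
grip_width: 0.0501
gripper_force: 0.0
```

Run:
```python
from h import *; from rig import bot
s=bot.observe(); r=info(s); print(r.round(3)); print(to(s,box(-.364,0,.25)))
```

```text
t 23.8 p [ 0.5885 -0.4748  0.3673] box [ 0.1534 -0.1933] yaw_y 39.85 tz [ 0.386 -0.462 -0.799] q [-0.71 -0.08  1.69 -0.13  0.9  -1.36] F [0.4 0.6 0.9] w 0.0501 gf 0.0
[[-0.512  0.768  0.386]
 [ 0.613  0.641 -0.462]
 [-0.602  0.    -0.799]]
[ 0.4842  0.1919 -0.218 ]
```

{"fn": "apply_moves", "kwargs": {
  "series": [
    {"gripper":0.05,"travel":[0.04,0.016,-0.018],"roll":0},
    {"gripper":0.05,"travel":[0.08,0.032,-0.036],"roll":0},
    {"gripper":0.05,"travel":[0.12,0.048,-0.054],"roll":0},
    {"gripper":0.05,"travel":[0.16,0.064,-0.072],"roll":0},
    {"gripper":0.05,"travel":[0.2,0.08,-0.09],"roll":0},
    {"gripper":0.05,"travel":[0.24,0.096,-0.108],"roll":0},
    {"gripper":0.05,"travel":[0.28,0.112,-0.126],"roll":0},
    {"gripper":0.05,"travel":[0.32,0.128,-0.144],"roll":0},
    {"gripper":0.05,"travel":[0.36,0.144,-0.162],"roll":0},
    {"gripper":0.05,"travel":[0.4,0.16,-0.18],"roll":0}
  ]
}}

```text
time_s: 24.8
position: [0.4372, -0.044, 0.2715]
tcp_rot: [0.288, 0.402, 0.859, -0.133]
contact_force: [1.8, 1.7, -0.4]
grip_width: 0.05
gripper_force: 0.0
```

{"fn": "apply_moves", "kwargs": {
  "series": [
    {"gripper":0.05,"travel":[0.04,0.016,-0.018],"roll":0},
    {"gripper":0.05,"travel":[0.08,0.032,-0.036],"roll":0},
    {"gripper":0.05,"travel":[0.08,0.032,-0.036],"roll":0},
    {"gripper":0.05,"travel":[0.08,0.032,-0.036],"roll":0}
  ]
}}

```text
time_s: 25.2
position: [0.4077, 0.0423, 0.2519]
tcp_rot: [0.287, 0.4, 0.86, -0.133]
contact_force: [-0.9, 0.3, 0.4]
grip_width: 0.0501
gripper_force: 0.0
```

Run:
```python
from h import *; from rig import bot
s=bot.observe(); r=info(s); print(r.round(3)); print(to(s,box(-.364,0,.075)))
```

```text
t 25.2 p [0.4077 0.0423 0.2519] box [-0.359   0.0005] yaw_y 40.12 tz [ 0.387 -0.458 -0.8  ] q [ 0.41 -0.64  2.29 -0.63  1.33 -0.19] F [-0.9  0.3  0.4] w 0.0501 gf 0.0
[[-0.515  0.765  0.387]
 [ 0.612  0.644 -0.458]
 [-0.6    0.001 -0.8  ]]
[ 0.1101 -0.0007  0.1385]
```

{"fn": "apply_moves", "kwargs": {
  "series": [
    {"gripper":0.05,"travel":[0.025,0,0.03],"roll":0},
    {"gripper":0.05,"travel":[0.05,0,0.06],"roll":0},
    {"gripper":0.05,"travel":[0.075,0,0.09],"roll":0},
    {"gripper":0.05,"travel":[0.095,0,0.12],"roll":0},
    {"gripper":0.05,"travel":[0.11,0,0.138],"roll":0},
    {"gripper":0.05,"travel":[0.11,0,0.138],"roll":0},
    {"gripper":0.05,"travel":[0.11,0,0.138],"roll":0}
  ]
}}

```text
time_s: 25.9
position: [0.4049, 0.0436, 0.0759]
tcp_rot: [0.286, 0.403, 0.859, -0.134]
contact_force: [0.4, -0.2, 0.3]
grip_width: 0.05
gripper_force: 0.0
```

Run:
```python
from h import *; from rig import bot
s=bot.observe(); r=info(s); print(to(s,box(-.304,0,-.005)))
im=bot.get_image("scene"); np.savez("scene6.npz",**im); W=cloud(im); b=(W-O)@np.stack([EX,EY,[0,0,1]],1)
hsv=cv2.cvtColor(im["frame"],cv2.COLOR_RGB2HSV)
k=(b[...,0]>-.46)&(b[...,0]<-.25)&(abs(b[...,1])<.08)&(b[...,2]>.058)&(b[...,2]<.2)
t=np.array([.6,0,-.8]); proj=b[k]@t; i=np.argsort(proj)[-25:]; print("foremost",b[k][i].round(3).tolist()[::3])
cv2.imwrite("pics/s6.png",cv2.resize(im["frame"][130:250,170:330,::-1],(800,600)))
k=(b[...,0]>-.39)&(b[...,0]<-.16)&(abs(b[...,1])<.05)&(b[...,2]>.015)&(b[...,2]<.055)
print("stick",rect(b[k][:,:2])); k&=b[...,2]>.035; print("grip",b[k].min(0),b[k].max(0))
```

```text
t 25.9 p [0.4049 0.0436 0.0759] box [-0.3617 -0.0008] yaw_y 39.7 tz [ 0.383 -0.462 -0.8  ] q [ 0.41 -0.44  2.47 -0.73  1.04  0.08] F [ 0.4 -0.2  0.3] w 0.05 gf 0.0
[0.0024 0.001  0.0994]
foremost [[-0.393, 0.024, 0.104], [-0.381, -0.032, 0.113], [-0.383, 0.028, 0.109], [-0.383, 0.025, 0.109], [-0.374, -0.032, 0.113], [-0.387, 0.026, 0.102], [-0.376, 0.025, 0.108], [-0.373, 0.025, 0.108], [-0.388, 0.027, 0.096]]
stick (array([-265.7,    6.3]), array([ 48.8, 171.9]), 85.2)
grip [-0.35156718 -0.01104128  0.03538842] [-0.31111768  0.01196003  0.0527018 ]
```

View pics/s6.png

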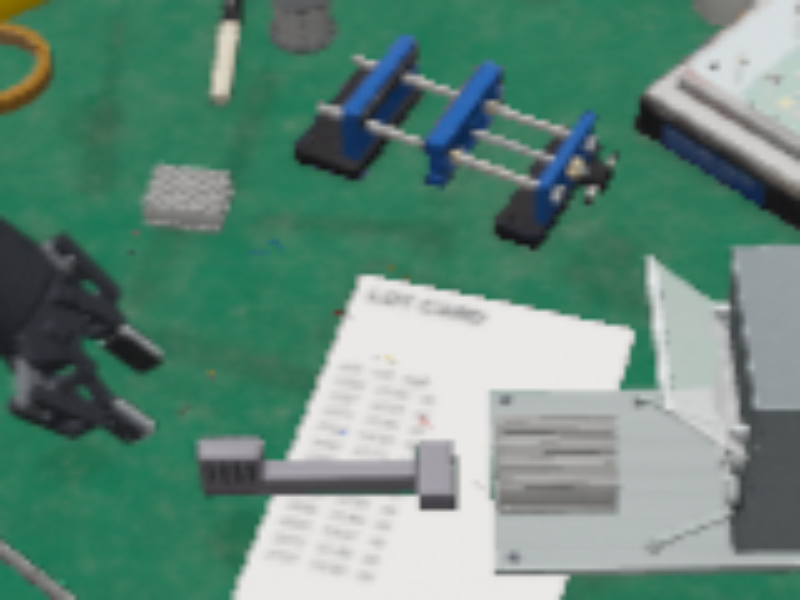

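The leaning gripper is behind the stick, its tips at (150,355) and (145,430), with the stick's grip at (230,465). The tip position agrees with the tool-length offset along the tool axis. I advance along tool z and grip.

{"fn": "apply_moves", "kwargs": {
  "series": [
    {"gripper":0.05,"travel":[0.002,0.001,0.03],"roll":-0.3},
    {"gripper":0.05,"travel":[0.002,0.001,0.06],"roll":-0.3},
    {"gripper":0.05,"travel":[0.002,0.001,0.08],"roll":-0.3},
    {"gripper":0.05,"travel":[0.002,0.001,0.094],"roll":-0.3},
    {"gripper":0.05,"travel":[0.002,0.001,0.099],"roll":-0.3},
    {"gripper":0.05,"travel":[0.002,0.001,0.099],"roll":-0.3},
    {"gripper":0.05,"travel":[0.002,0.001,0.099],"roll":-0.3}
  ]
}}

```text
time_s: 26.65
position: [0.443, 0.0014, -0.004]
tcp_rot: [0.287, 0.4, 0.86, -0.134]
contact_force: [-0.3, 1.0, 0.4]
grip_width: 0.05
gripper_force: 0.0
```

Run:
```python
from h import *; from rig import bot
s=bot.observe(); r=info(s); print(to(s,box(-.304,0,-.005)))
```

```text
t 26.65 p [ 0.443   0.0014 -0.004 ] box [-0.3049  0.0013] yaw_y 40.09 tz [ 0.386 -0.46  -0.8  ] q [ 0.26 -0.21  2.47 -0.88  0.78  0.18] F [-0.3  1.   0.4] w 0.05 gf 0.0
[-0.0001 -0.0013  0.0013]
```

Close and lift slightly.

{"fn": "apply_moves", "kwargs": {
  "series": [
    {"gripper":0.01,"travel":[0,-0.001,0.001],"roll":0},
    {"gripper":0.01,"travel":[0,-0.001,0.001],"roll":0},
    {"gripper":0.01,"travel":[0,-0.001,0.001],"roll":0},
    {"gripper":0.01,"travel":[0,-0.001,0.001],"roll":0},
    {"gripper":0.01,"travel":[0,-0.001,0.001],"roll":0},
    {"gripper":0.01,"travel":[0,-0.001,0.001],"roll":0}
  ],
  "squeeze": 60
}}

```text
time_s: 27.25
position: [0.4421, 0.0003, -0.0055]
tcp_rot: [0.286, 0.4, 0.86, -0.135]
contact_force: [-2.6, 2.9, 5.7]
grip_width: 0.0196
gripper_force: 59.3
```

Run:
```python
from h import *; from rig import bot
s=bot.observe(); r=info(s); print(rot(s).as_matrix().T@np.array([0,0,.022]))
im=bot.get_image("scene"); W=cloud(im); b=(W-O)@np.stack([EX,EY,[0,0,1]],1)
k=(b[...,0]>-.23)&(b[...,0]<-.16)&(abs(b[...,1])<.05)&(b[...,2]>.012)&(b[...,2]<.035)
print("head",k.sum(),rect(b[k][:,:2]),np.percentile(b[k],[2,50,98],axis=0).round(3))
k=(b[...,0]>-.165)&(b[...,0]<-.06)&(abs(b[...,1])<.05)&(b[...,2]>.036)&(b[...,2]<.05)
print("sink",k.sum(),rect(b[k][:,:2]))
```

```text
t 27.25 p [ 4.421e-01  3.000e-04 -5.500e-03] box [-3.046e-01 -1.000e-04] yaw_y 40.12 tz [ 0.385 -0.46  -0.8  ] q [ 0.26 -0.21  2.48 -0.88  0.78  0.18] F [-2.6  2.9  5.7] w 0.0196 gf 59.3
[-1.32051005e-02 -5.87597002e-05 -1.75960754e-02]
head 131 (array([-204.9,    1. ]), array([49.1, 47.5]), 89.1) [[-0.228 -0.023  0.013]
 [-0.198 -0.003  0.021]
 [-0.181  0.023  0.024]]
sink 299 (array([-112.8,   -0.9]), array([78.2, 63.2]), 0.2)
```

{"fn": "apply_moves", "kwargs": {
  "series": [
    {"gripper":0.01,"travel":[-0.003,0,-0.004],"roll":0},
    {"gripper":0.01,"travel":[-0.006,0,-0.008],"roll":0},
    {"gripper":0.01,"travel":[-0.0078,0,-0.0104],"roll":0},
    {"gripper":0.01,"travel":[-0.0078,0,-0.0104],"roll":0},
    {"gripper":0.01,"travel":[-0.0158,0,-0.0044],"roll":0},
    {"gripper":0.01,"travel":[-0.0238,0,0.0016],"roll":0},
    {"gripper":0.01,"travel":[-0.0278,0,0.0046],"roll":0},
    {"gripper":0.01,"travel":[-0.0318,0,0.0076],"roll":0},
    {"gripper":0.01,"travel":[-0.0358,0,0.0106],"roll":0},
    {"gripper":0.01,"travel":[-0.0398,0,0.0136],"roll":0}
  ]
}}

```text
time_s: 28.3
position: [0.4673, -0.031, 0.0064]
tcp_rot: [0.286, 0.4, 0.86, -0.135]
contact_force: [-1.0, 2.1, -0.8]
grip_width: 0.0194
gripper_force: 58.6
```

Run:
```python
from h import *; from rig import bot
s=bot.observe(); r=info(s); print("head",(s["position"]-O)@EX+.1225,"Fx",s["contact_force"]@EX)
im=bot.get_image("scene"); W=cloud(im); b=(W-O)@np.stack([EX,EY,[0,0,1]],1)
k=(b[...,0]>-.21)&(b[...,0]<-.148)&(abs(b[...,1])<.05)&(b[...,2]>.026)&(b[...,2]<.038)
print("head",k.sum(),rect(b[k][:,:2]),np.percentile(b[k],[2,50,98],axis=0).round(3))
k=(b[...,0]>-.145)&(b[...,0]<-.0)&(abs(b[...,1])<.05)&(b[...,2]>.036)&(b[...,2]<.05)
print("sink",k.sum(),rect(b[k][:,:2]))
```

```text
t 28.3 p [ 0.4673 -0.031   0.0064] box [-0.2645 -0.0009] yaw_y 40.08 tz [ 0.383 -0.461 -0.8  ] q [ 0.16 -0.2   2.44 -0.87  0.74  0.07] F [-1.   2.1 -0.8] w 0.0194 gf 58.6
head -0.14196680320442512 Fx -2.269613450389956
head 126 (array([-178.4,   -2.1]), array([59.5, 50.2]), 3.1) [[-0.208 -0.024  0.027]
 [-0.165 -0.003  0.033]
 [-0.149  0.021  0.037]]
sink 294 (array([-103. ,   -0.6]), array([61.6, 82.4]), 88.5)
```

{"fn": "apply_moves", "kwargs": {
  "series": [
    {"gripper":0.01,"travel":[-0.008,0.001,0.006],"roll":0},
    {"gripper":0.01,"travel":[-0.0176,0.001,0.0132],"roll":0},
    {"gripper":0.01,"travel":[-0.0272,0.001,0.0204],"roll":0},
    {"gripper":0.01,"travel":[-0.0368,0.001,0.0276],"roll":0},
    {"gripper":0.01,"travel":[-0.0464,0.001,0.0348],"roll":0},
    {"gripper":0.01,"travel":[-0.056,0.001,0.042],"roll":0},
    {"gripper":0.01,"travel":[-0.0656,0.001,0.0492],"roll":0},
    {"gripper":0.01,"travel":[-0.0752,0.001,0.0564],"roll":0},
    {"gripper":0.01,"travel":[-0.0816,0.001,0.0612],"roll":0},
    {"gripper":0.01,"travel":[-0.0816,0.001,0.0612],"roll":0}
  ]
}}

```text
time_s: 29.35
position: [0.5346, -0.109, 0.007]
tcp_rot: [0.286, 0.4, 0.86, -0.135]
contact_force: [-0.1, -0.1, -2.0]
grip_width: 0.0197
gripper_force: 58.5
```

Run:
```python
from h import *; from rig import bot
s=bot.observe(); r=info(s); print("head",(s["position"]-O)@EX+.1225,"Fx",s["contact_force"]@EX,"Fy",s["contact_force"]@EY)
im=bot.get_image("scene"); np.savez("s7.npz",**im); W=cloud(im); b=(W-O)@np.stack([EX,EY,[0,0,1]],1)
k=(b[...,0]>-.045)&(b[...,0]<.05)&(abs(b[...,1])<.05)&(b[...,2]>.036)&(b[...,2]<.05)
print("sink",k.sum(),rect(b[k][:,:2]))
cv2.imwrite("pics/s7.png",cv2.resize(im["frame"][160:250,250:370,::-1],(800,600)))
```

```text
t 29.35 p [ 0.5346 -0.109   0.007 ] box [-0.1615  0.0005] yaw_y 40.04 tz [ 0.384 -0.461 -0.8  ] q [-0.05 -0.07  2.33 -0.89  0.6  -0.07] F [-0.1 -0.1 -2. ] w 0.0197 gf 58.5
head -0.03900067238954388 Fx 0.009039323777943975 Fy -0.17164610832832636
sink 111 (array([-20.7,  -0.3]), array([43.7, 59.4]), 2.0)
```

View pics/s7.png

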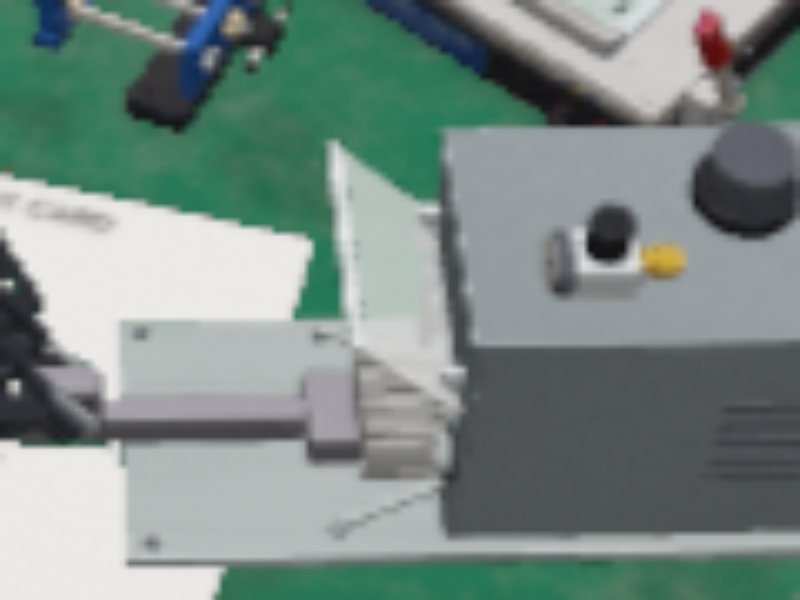

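The crop shows the sink halfway through the mouth at (405,420), with the stick head centred behind it at (330,415) and well clear of the visor. I push on to just short of the nearest possible plunger position.

{"fn": "apply_moves", "kwargs": {
  "series": [
    {"gripper":0.01,"travel":[-0.008,0,0.006],"roll":0},
    {"gripper":0.01,"travel":[-0.0176,0,0.0132],"roll":0},
    {"gripper":0.01,"travel":[-0.0272,0,0.0204],"roll":0},
    {"gripper":0.01,"travel":[-0.0368,0,0.0276],"roll":0},
    {"gripper":0.01,"travel":[-0.0464,0,0.0348],"roll":0},
    {"gripper":0.01,"travel":[-0.056,0,0.042],"roll":0},
    {"gripper":0.01,"travel":[-0.0624,0,0.0468],"roll":0},
    {"gripper":0.01,"travel":[-0.068,0,0.051],"roll":0},
    {"gripper":0.01,"travel":[-0.0712,0,0.0534],"roll":0},
    {"gripper":0.01,"travel":[-0.0712,0,0.0534],"roll":0}
  ]
}}

```text
time_s: 30.4
position: [0.5914, -0.1765, 0.0068]
tcp_rot: [0.286, 0.4, 0.86, -0.135]
contact_force: [-0.5, -0.6, -0.2]
grip_width: 0.0189
gripper_force: 58.6
```

```bash
cat > st.py <<'E'
from h import *; from rig import bot; import sys
f=[]
s=bot.observe(); r=info(s)
im=bot.get_image("scene"); np.savez(sys.argv[1],**im); s=bot.observe()
print("head",round((s["position"]-O)@EX+.1225,4),"y",round((s["position"]-O)@EY,4),"Fx",round(s["contact_force"]@EX,2),"Fy",round(s["contact_force"]@EY,2))
W=cloud(im); b=(W-O)@np.stack([EX,EY,[0,0,1]],1); hsv=cv2.cvtColor(im["frame"],cv2.COLOR_RGB2HSV)
k=(b[...,0]>-.04)&(b[...,0]<-.002)&(b[...,1]<-.04)&(b[...,1]>-.075)&(b[...,2]>.025)&(b[...,2]<.15)&(hsv[...,1]<40)
v,u=np.nonzero(k); print("pin px",k.sum(),[(int(a),int(c),*(b[c,a]*1000).round().astype(int).tolist(),int(hsv[c,a,2])) for a,c in zip(u,v)][:40])
E
python3 st.py p0.npz
```

```text
t 30.4 p [ 0.5914 -0.1765  0.0068] box [-0.0732  0.0006] yaw_y 40.09 tz [ 0.384 -0.461 -0.8  ] q [-0.19  0.06  2.2  -0.87  0.52 -0.2 ] F [-0.5 -0.6 -0.2] w 0.0189 gf 58.6
head 0.049 y 0.0007 Fx -0.58 Fy -0.06
pin px 84 [(307, 210, -40, -43, 146, 206), (308, 210, -37, -43, 147, 210), (309, 210, -33, -41, 143, 210), (308, 211, -36, -43, 141, 210), (309, 211, -33, -43, 141, 210), (308, 212, -37, -49, 144, 213), (309, 212, -34, -47, 141, 212), (311, 212, -26, -40, 132, 210), (312, 212, -23, -41, 133, 207), (308, 213, -38, -53, 144, 198), (309, 213, -35, -53, 144, 203), (310, 213, -31, -49, 139, 209), (311, 213, -27, -47, 136, 212), (312, 213, -23, -41, 129, 211), (313, 213, -19, -41, 128, 205), (308, 214, -38, -58, 146, 213), (309, 214, -35, -56, 143, 208), (310, 214, -31, -52, 138, 202), (311, 214, -27, -51, 136, 198), (312, 214, -23, -47, 131, 202), (313, 214, -20, -45, 128, 199), (314, 214, -16, -41, 123, 197), (308, 215, -38, -61, 144, 176), (309, 215, -35, -61, 144, 201), (310, 215, -31, -56, 137, 213), (311, 215, -28, -54, 136, 209), (312, 215, -24, -53, 133, 209), (314, 215, -16, -45, 123, 203), (315, 215, -12, -42, 119, 208), (316, 215, -10, -44, 121, 206), (317, 215, -7, -46, 124, 219), (318, 215, -4, -47, 126, 212), (310, 216, -32, -60, 138, 189), (311, 216, -29, -61, 139, 213), (312, 216, -24, -56, 133, 211), (313, 216, -21, -54, 130, 210), (314, 216, -17, -49, 123, 210), (315, 216, -13, -48, 122, 197), (316, 216, -10, -49, 123, 147), (317, 216, -8, -52, 126, 165)]
```

{"fn": "apply_moves", "kwargs": {
  "series": [
    {"gripper":0.01,"travel":[-0.0016,0,0.0012],"roll":0},
    {"gripper":0.01,"travel":[-0.0032,0,0.0024],"roll":0},
    {"gripper":0.01,"travel":[-0.0048,0,0.0036],"roll":0},
    {"gripper":0.01,"travel":[-0.0048,0,0.0036],"roll":0}
  ]
}}

```text
time_s: 30.85
position: [0.5949, -0.1807, 0.0065]
tcp_rot: [0.286, 0.4, 0.86, -0.135]
contact_force: [0.9, 0.5, -2.1]
grip_width: 0.0195
gripper_force: 58.7
```

{"fn": "apply_moves", "kwargs": {
  "series": [
    {"gripper":0.01,"travel":[-0.0016,0,0.0012],"roll":0},
    {"gripper":0.01,"travel":[-0.0032,0,0.0024],"roll":0},
    {"gripper":0.01,"travel":[-0.0032,0,0.0024],"roll":0}
  ]
}}

```text
time_s: 31.15
position: [0.5976, -0.1839, 0.0066]
tcp_rot: [0.286, 0.4, 0.86, -0.135]
contact_force: [0.2, 0.1, -1.8]
grip_width: 0.0193
gripper_force: 58.7
```

{"fn": "apply_moves", "kwargs": {
  "series": [
    {"gripper":0.01,"travel":[-0.0016,0,0.0012],"roll":0},
    {"gripper":0.01,"travel":[-0.0032,0,0.0024],"roll":0},
    {"gripper":0.01,"travel":[-0.0032,0,0.0024],"roll":0}
  ]
}}

```text
time_s: 31.45
position: [0.6002, -0.1871, 0.0066]
tcp_rot: [0.286, 0.4, 0.86, -0.135]
contact_force: [-0.4, -0.0, -1.2]
grip_width: 0.0193
gripper_force: 58.7
```

```bash
cat > st.py <<'E'
from h import *; from rig import bot; import sys
s=bot.observe(); a=s["contact_force"]@EX
im=bot.get_image("scene"); np.savez(sys.argv[1],**im); s=bot.observe()
print("t",s["time_s"],"head",round((s["position"]-O)@EX+.1225,4),"y",round((s["position"]-O)@EY,4),"z",s["position"][2].round(4),"Fx",round(a,2),round(s["contact_force"]@EX,2),"Fy",round(s["contact_force"]@EY,2))
d=np.abs(im["frame"].astype(int)-load("p0.npz")["frame"].astype(int)).sum(-1)
b=(cloud(im)-O)@np.stack([EX,EY,[0,0,1]],1)
k=d[205:250,300:345]; v,u=np.nonzero(k>60); print("diff",[(int(x+300),int(y+205),int(k[y,x]),(b[y+205,x+300]*1000).round().tolist()) for x,y in zip(u,v)][:30])
E
python3 st.py p1.npz
```

```text
t 31.5 head 0.0629 y 0.0006 z 0.0066 Fx -0.24 0.44 Fy 1.01
diff [(300, 226, 97, [-49.0, -4.0, 8.0]), (301, 226, 66, [-45.0, -4.0, 8.0])]
```

{"fn": "apply_moves", "kwargs": {
  "series": [
    {"gripper":0.01,"travel":[-0.0016,0,0.0012],"roll":0},
    {"gripper":0.01,"travel":[-0.0032,0,0.0024],"roll":0},
    {"gripper":0.01,"travel":[-0.0032,0,0.0024],"roll":0}
  ]
}}

```text
time_s: 31.8
position: [0.6028, -0.1901, 0.0066]
tcp_rot: [0.286, 0.4, 0.86, -0.135]
contact_force: [-1.1, -0.2, -1.5]
grip_width: 0.0194
gripper_force: 58.8
```

{"fn": "apply_moves", "kwargs": {
  "series": [
    {"gripper":0.01,"travel":[-0.0016,0,0.0012],"roll":0},
    {"gripper":0.01,"travel":[-0.0032,0,0.0024],"roll":0},
    {"gripper":0.01,"travel":[-0.0032,0,0.0024],"roll":0}
  ]
}}

```text
time_s: 32.1
position: [0.6054, -0.1931, 0.0066]
tcp_rot: [0.286, 0.4, 0.86, -0.135]
contact_force: [-0.4, 0.7, -1.6]
grip_width: 0.0194
gripper_force: 58.8
```

```bash
python3 st.py p2.npz
```

```text
t 32.15 head 0.0709 y 0.0006 z 0.0065 Fx -0.82 0.92 Fy -0.07
diff [(300, 226, 98, [-49.0, -4.0, 8.0]), (301, 226, 97, [-46.0, -6.0, 11.0]), (302, 226, 65, [-42.0, -7.0, 12.0])]
```

{"fn": "apply_moves", "kwargs": {
  "series": [
    {"gripper":0.01,"travel":[-0.0016,0,0.0012],"roll":0},
    {"gripper":0.01,"travel":[-0.0032,0,0.0024],"roll":0},
    {"gripper":0.01,"travel":[-0.0032,0,0.0024],"roll":0}
  ]
}}

```text
time_s: 32.45
position: [0.6078, -0.1961, 0.0065]
tcp_rot: [0.286, 0.4, 0.86, -0.135]
contact_force: [-0.3, -0.3, -1.5]
grip_width: 0.0193
gripper_force: 58.8
```

{"fn": "apply_moves", "kwargs": {
  "series": [
    {"gripper":0.01,"travel":[-0.0016,0,0.0012],"roll":0},
    {"gripper":0.01,"travel":[-0.0024,0,0.0018],"roll":0},
    {"gripper":0.01,"travel":[-0.0024,0,0.0018],"roll":0}
  ]
}}

```text
time_s: 32.75
position: [0.6093, -0.1983, 0.0062]
tcp_rot: [0.285, 0.4, 0.86, -0.135]
contact_force: [-2.4, 1.9, -0.9]
grip_width: 0.0192
gripper_force: 59.1
```

```bash
python3 st.py p3.npz
```

```text
t 32.8 head 0.0775 y 0.0003 z 0.0062 Fx -2.99 -2.71 Fy 0.59
diff [(300, 216, 78, [nan, nan, nan]), (300, 217, 85, [-52.0, -3.0, 57.0]), (300, 218, 124, [-53.0, -9.0, 60.0]), (300, 219, 147, [-52.0, -7.0, 52.0]), (300, 220, 126, [-52.0, -8.0, 48.0]), (300, 221, 132, [-51.0, -6.0, 39.0]), (300, 226, 71, [-48.0, -3.0, 6.0]), (301, 226, 79, [-45.0, -3.0, 7.0]), (302, 226, 95, [-42.0, -4.0, 8.0]), (303, 226, 92, [-38.0, -4.0, 8.0]), (304, 226, 94, [-36.0, -9.0, 15.0]), (305, 226, 98, [-32.0, -4.0, 8.0]), (306, 226, 95, [-28.0, -5.0, 9.0]), (307, 226, 96, [-25.0, -7.0, 11.0]), (308, 226, 94, [-23.0, -11.0, 17.0]), (309, 226, 98, [-18.0, -6.0, 10.0]), (310, 226, 96, [-15.0, -7.0, 12.0]), (311, 226, 65, [-11.0, -4.0, 8.0]), (315, 226, 65, [-8.0, -47.0, 67.0]), (315, 227, 104, [-8.0, -50.0, 65.0]), (315, 228, 96, [-8.0, -53.0, 64.0]), (314, 229, 61, [-11.0, -52.0, 57.0])]
```

{"fn": "apply_moves", "kwargs": {
  "series": [
    {"gripper":0.01,"travel":[-0.0016,0,0.0012],"roll":0},
    {"gripper":0.01,"travel":[-0.0032,0,0.0024],"roll":0},
    {"gripper":0.01,"travel":[-0.0032,0,0.0024],"roll":0},
    {"gripper":0.01,"travel":[-0.0032,0,0.0024],"roll":0},
    {"gripper":0.01,"travel":[-0.0032,0,0.0024],"roll":0}
  ]
}}

```text
time_s: 33.3
position: [0.6118, -0.2014, 0.0062]
tcp_rot: [0.285, 0.4, 0.86, -0.135]
contact_force: [-4.6, 2.9, -1.1]
grip_width: 0.0197
gripper_force: 59.2
```

```bash
python3 st.py p4.npz | cut -c1-200
python3 - <<'E'
from h import *
a=[]
for n in("p0","p2","p3","p4"):
    f=load(n+".npz")["frame"]; print(n); print(f[225:232,310:322].mean(-1).astype(int))
E
```

```text
t 33.35 head 0.0815 y 0.0003 z 0.0062 Fx -5.17 -4.18 Fy -1.41
diff [(300, 214, 72, [-51.0, 12.0, 55.0]), (301, 214, 61, [-41.0, 46.0, 10.0]), (300, 215, 72, [-51.0, 5.0, 58.0]), (300, 216, 74, [-52.0, -2.0, 62.0]), (301, 216, 74, [-48.0, 1.0, 58.0]), (300, 217, 
p0
[[ 76  76  72  82 101 143 177 117  65  75  79  81]
 [177 178 178 177 168 155 178 137  71  78  78  83]
 [183 183 183 183 176 166 179 139  70  76  74  81]
 [181 181 181 181 173 163 173 131  69  80  78  82]
 [182 182 181 181 172 147 153 117  62  82  82  83]
 [184 184 184 183 173 130 109  85  60  80  83  82]
 [183 183 183 180 174 167  92  46  59  79  83  82]]
p2
[[ 78  77  77  76  87 142 177 117  65  75  79  82]
 [178 177 177 177 168 155 178 137  70  76  78  83]
 [183 183 183 183 176 166 179 138  71  76  73  81]
 [181 181 181 180 173 163 173 131  68  79  77  81]
 [182 182 181 182 172 147 152 118  59  82  82  81]
 [184 184 184 184 173 129 109  84  60  80  83  82]
 [183 183 184 180 174 167  94  46  59  79  83  82]]
p3
[[ 69  69  68  69  82 143 178 117  66  76  80  83]
 [145 156 177 182 187 177 177 137  71  78  78  82]
 [180 181 184 184 192 201 179 138  70  74  75  82]
 [181 180 180 178 178 195 173 132  69  79  78  82]
 [182 182 181 174 152 149 152 117  59  83  82  81]
 [185 184 184 183 171 129 109  85  61  80  83  82]
 [183 183 183 180 174 167  94  46  59  80  83  82]]
p4
[[ 69  69  67  69  83 143 178 117  66  74  79  83]
 [146 145 158 183 180 177 177 137  72  76  80  81]
 [181 180 193 223 230 201 179 139  71  76  74  82]
 [181 181 188 211 222 197 173 132  68  80  79  83]
 [182 182 175 161 162 151 153 117  59  81  82  82]
 [184 184 183 181 171 129 109  85  60  80  82  82]
 [183 183 183 180 174 167  92  46  59  79  83  83]]
```

{"fn": "apply_moves", "kwargs": {
  "series": [
    {"gripper":0.01,"travel":[-0.0008,0,0.0006],"roll":0},
    {"gripper":0.01,"travel":[-0.0008,0,0.0006],"roll":0},
    {"gripper":0.01,"travel":[-0.0008,0,0.0006],"roll":0},
    {"gripper":0.01,"travel":[-0.0008,0,0.0006],"roll":0}
  ]
}}

```text
time_s: 33.75
position: [0.6125, -0.202, 0.0062]
tcp_rot: [0.285, 0.4, 0.86, -0.135]
contact_force: [-3.6, 3.8, 1.0]
grip_width: 0.0192
gripper_force: 59.5
```

{"fn": "apply_moves", "kwargs": {
  "series": [
    {"gripper":0.01,"travel":[0.004,0,-0.003],"roll":0},
    {"gripper":0.01,"travel":[0.008,0,-0.006],"roll":0},
    {"gripper":0.01,"travel":[0.016,0,-0.012],"roll":0},
    {"gripper":0.01,"travel":[0.028,0,-0.021],"roll":0},
    {"gripper":0.01,"travel":[0.04,0,-0.03],"roll":0},
    {"gripper":0.01,"travel":[0.052,0,-0.039],"roll":0},
    {"gripper":0.01,"travel":[0.064,0,-0.048],"roll":0},
    {"gripper":0.01,"travel":[0.08,0,-0.06],"roll":0},
    {"gripper":0.01,"travel":[0.096,0,-0.072],"roll":0},
    {"gripper":0.01,"travel":[0.112,0,-0.084],"roll":0}
  ]
}}

```text
time_s: 34.75
position: [0.5218, -0.0938, 0.0067]
tcp_rot: [0.286, 0.4, 0.86, -0.135]
contact_force: [-0.1, -0.1, -0.3]
grip_width: 0.0191
gripper_force: 58.7
```

{"fn": "apply_moves", "kwargs": {
  "series": [
    {"gripper":0.01,"travel":[0.016,0,-0.012],"roll":0},
    {"gripper":0.01,"travel":[0.032,0,-0.024],"roll":0},
    {"gripper":0.01,"travel":[0.048,0,-0.036],"roll":0},
    {"gripper":0.01,"travel":[0.064,0,-0.048],"roll":0},
    {"gripper":0.01,"travel":[0.08,0,-0.06],"roll":0},
    {"gripper":0.01,"travel":[0.096,0,-0.072],"roll":0},
    {"gripper":0.01,"travel":[0.104,0,-0.078],"roll":0},
    {"gripper":0.01,"travel":[0.104,0,-0.078],"roll":0},
    {"gripper":0.01,"travel":[0.104,0,-0.078],"roll":0}
  ]
}}

```text
time_s: 35.65
position: [0.4393, 0.0046, 0.0069]
tcp_rot: [0.286, 0.399, 0.861, -0.135]
contact_force: [-0.0, 0.8, -1.9]
grip_width: 0.0191
gripper_force: 58.6
```

```bash
python3 st.py p5.npz | cut -c1-120
python3 - <<'E'
from h import *; from rig import bot
im=load("p5.npz"); print(im["frame"][225:232,310:322].mean(-1).astype(int)); s=bot.observe(); print(to(s,box(-.308,0,-.0045)))
b=(cloud(im)-O)@np.stack([EX,EY,[0,0,1]],1)
k=(b[...,0]>-.03)&(b[...,0]<.12)&(abs(b[...,1])<.034)&(b[...,2]>.012)&(b[...,2]<.075); print("mouth",k.sum(),np.percentile(b[k],[2,50,98],axis=0).round(3) if k.sum() else 0)
E
```

```text
t 35.7 head -0.187 y 0.0004 z 0.0069 Fx -0.64 0.25 Fy 0.26
diff [(301, 220, 61, [-44.0, 17.0, 13.0]), (303, 220, 62, [-37.0, 18.0, 13.0]), (306, 220, 63, [-26.0, 19.0, 11.0]), (30
[[181 181 181 180 187 197 177 117  66  75  78  82]
 [182 182 182 182 174 161 177 137  71  76  78  81]
 [182 182 182 182 176 165 178 138  70  76  73  80]
 [180 180 180 180 172 161 172 132  67  80  78  82]
 [181 182 181 181 171 146 152 117  59  82  81  80]
 [184 184 183 183 173 129 108  85  61  79  82  81]
 [182 183 183 179 174 165  82  44  60  79  82  81]]
[ 0.0057 -0.0004  0.01  ]
mouth 37 [[-0.029 -0.032  0.012]
 [-0.009 -0.004  0.014]
 [ 0.001  0.027  0.04 ]]
```

{"fn": "apply_moves", "kwargs": {
  "series": [
    {"gripper":0.01,"travel":[0.003,0,0.004],"roll":0},
    {"gripper":0.01,"travel":[0.0054,0,0.0072],"roll":0},
    {"gripper":0.01,"travel":[0.0069,0,0.0092],"roll":0},
    {"gripper":0.01,"travel":[0.0075,0,0.01],"roll":0},
    {"gripper":0.01,"travel":[0.0075,0,0.01],"roll":0},
    {"gripper":0.01,"travel":[0.0075,0,0.01],"roll":0}
  ]
}}

```text
time_s: 36.3
position: [0.4394, 0.0042, -0.0056]
tcp_rot: [0.286, 0.4, 0.86, -0.135]
contact_force: [0.2, -1.6, 2.0]
grip_width: 0.0191
gripper_force: 59.0
```

Run:
```python
from h import *; from rig import bot
info(bot.observe())
```

```text
t 36.3 p [ 0.4394  0.0042 -0.0056] box [-3.094e-01  3.000e-04] yaw_y 40.08 tz [ 0.384 -0.461 -0.8  ] q [ 0.27 -0.21  2.48 -0.88  0.79  0.18] F [ 0.2 -1.6  2. ] w 0.0191 gf 59.0
```

Touching the bench. Release and back off along the tool axis.

{"fn": "apply_moves", "kwargs": {
  "series": [
    {"gripper":0.024,"travel":[0,0,0],"roll":0},
    {"gripper":0.035,"travel":[0,0,0],"roll":0},
    {"gripper":0.05,"travel":[0,0,0],"roll":0},
    {"gripper":0.05,"travel":[0,0,0],"roll":0},
    {"gripper":0.05,"travel":[0,0,-0.02],"roll":0},
    {"gripper":0.05,"travel":[0,0,-0.05],"roll":0},
    {"gripper":0.05,"travel":[0,0,-0.08],"roll":0},
    {"gripper":0.05,"travel":[0,0,-0.11],"roll":0},
    {"gripper":0.05,"travel":[0,0,-0.12],"roll":0},
    {"gripper":0.05,"travel":[0,0,-0.12],"roll":0}
  ]
}}

```text
time_s: 37.3
position: [0.3937, 0.0607, 0.0914]
tcp_rot: [0.287, 0.399, 0.86, -0.133]
contact_force: [0.5, 0.2, -0.3]
grip_width: 0.0496
gripper_force: 0.0
```

Run:
```python
from h import *; from rig import bot
info(bot.observe()); im=bot.get_image("scene"); b=(cloud(im)-O)@np.stack([EX,EY,[0,0,1]],1)
k=(b[...,0]>-.4)&(b[...,0]<-.165)&(abs(b[...,1])<.05)&(b[...,2]>.015)&(b[...,2]<.055); print("stick",rect(b[k][:,:2]),np.percentile(b[k][:,2],[50,98]))
cv2.imwrite("pics/s8.png",cv2.resize(im["frame"][140:260,190:350,::-1],(800,600)))
```

```text
t 37.3 p [0.3937 0.0607 0.0914] box [-0.382   0.0016] yaw_y 40.2 tz [ 0.387 -0.459 -0.8  ] q [ 0.47 -0.47  2.46 -0.72  1.1   0.09] F [ 0.5  0.2 -0.3] w 0.0496 gf 0.0
stick (array([-273. ,    2.3]), array([ 49.4, 170.3]), 89.2) [0.0223491  0.04950928]
```

View pics/s8.png

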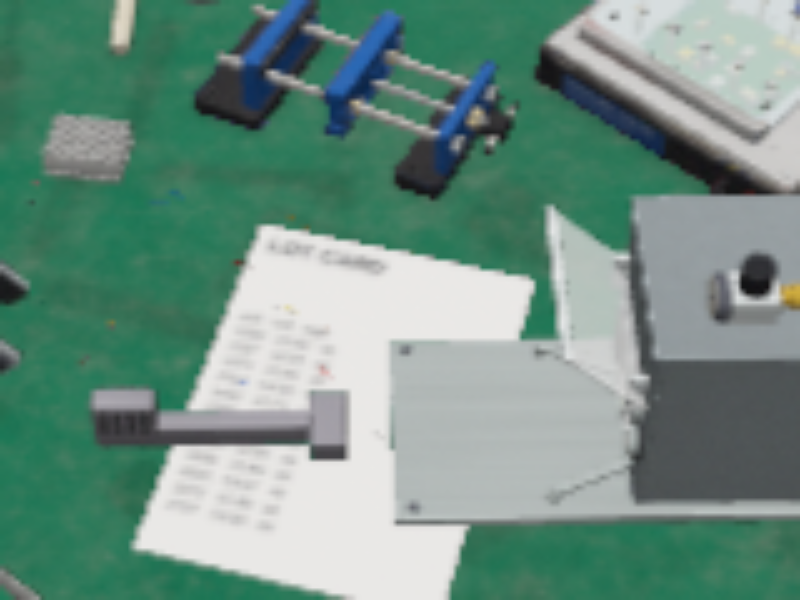

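The crop shows the stick lying flat off the deck from (95,415) to (345,425). The deck is empty, the heat sink is inside, and the gripper is clear at the left. I hand the job in.

```bash
python3 -c "
from rig import bot
print(bot.job_done())"
```

```text
the job is handed in; nothing more can be done
None
```

I handed the job in at about 37 s; no verdict came back. The heat sink went in until the tell-tale came out about 6 mm, by force and camera, and it stayed inside as I drew the stick out. The camera shows the flap shut and the stick lying flat on the bench, off the deck.

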